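Put the pharmacy delivery away by type, weighing the fallen bottle on the way

ROBOT

A 6-joint arm with a two-finger parallel gripper is mounted at the origin on the work surface. World frame = base frame: x ahead of the robot, y to its left, z up, the work surface at z = 0. Lengths are in m, angles in rad, forces in N, time in s.
With the tool pointing down it reaches from about 0.4 to 0.825 m from the base axis. Payload 7 kg.
Tool frame: the origin (TCP) lies between the finger pads; the fingertips stand tip_extent ahead of it and the grasp point (between the pads) lies 6 mm ahead of it (tip_extent is the distance from the TCP to the fingertips, in m); z points along the fingers, y is the line along which they close (so a half turn about z gives the same grasp; the last joint's range is limited). The gripper opens to 85 mm and grips with 20 to 120 N. Pads are 22 mm wide; open, the fingers measure 114 mm over their backs; the gripper's body (76 mm by 85 mm) begins 54 mm behind the grasp point. The pads swing forward as they close: fully open they stand 13 mm farther back than shut.
Start: joints at [1.636, 0.359, 0.012, 0, -1.224, -0.288], TCP at [0.149, 0.658, 0.256] pointing down, gripper open.
Joint ranges: [-3.07, 3.07], [-1.43, 2.12], [-1.02, 1.25], [-3.03, 1.67], [-3.05, -0], [-3.03, 3.03]. Speed limits (rad/s): [2.39, 2.39, 3.01, 3.14, 3.14, 3.14].

INTERFACE

Orientations are given as a unit quaternion [x, y, z, w].
In Python, from cell import * gives the robot as it stands.
- The arm moves only by the tool jog_arm, never from a script. Its argument "steps" is text: rows parted by semicolons, each of 5 numbers parted by spaces: the shift along the tool's x, y, z scaled (see below), then the turn about the tool's z scaled (see below), then the opening, from -1 (shut) to 1 (fully open). A call has 1 to 8 rows; each row shifts and turns the commanded pose from where the row before left it, along the tool's axes as they then stand; what a row does not reach is not made up. The controller multiplies each number of a shift by 500 mm and each number of a turn by 0.12 rad. A row lasts 1/8 s, in which the tool goes at most 62.5 mm and 10.7 degrees, less where a joint would pass 70% of its speed; a pose out of reach is approached as far as the arm can. A call with a number of a shift or a turn outside -1 to 1 is refused whole. A call with a gripper value outside its range is refused whole. The fingers move at their own pace and stop on an object; the grip force is fixed at half the most. Time passes only in rows, so rows that do not move let the fingers close. It gives the time, the measured TCP pose, the force, the opening and the grip force at its end, in the units of the state.
- read_state(): the state, without advancing time (a new reading comes with each control period).
- capture(name): name is "scene" or "side" or "wrist"; returns a dict with "img" (480x640x3 uint8, blue, green, red), "range_z" (480x640 float32, m along the optical axis (not along the pixel's ray), 0 where there is no reading), "fx", "fy", "cx", "cy" (pixels), "k1" (the pictures are not rectified: a ray, as slopes to the right and down, at radius r is drawn at 1 + k1 r^2 times it, then the intrinsics apply), "R" (3x3) and "t" (3): a world point X has camera coordinates R X + t; the wrist camera has in their place "tool_from_camera" (4x4, takes a point from camera to tool coordinates, whose origin is the TCP and whose axes are the flange's). Camera axes: x right, y down, z forward; pixel columns grow to the right and rows downward; lengths in m; the calibration is good to about 2 mm. A picture is of the moment at which its call begins: read the wrist's pose just before it.
- job_done(): hands the job in; it is judged then, once.
The state is a dict: "time": time; "q": joint angles; "qvel": joint speeds; "joint_torque": joint torques, N m; "tcp_pos": TCP position; "ee_rot": TCP orientation; "force": force on the tool from outside, world axes, zero at the start; "torque": the same for the moment, N m; "grip_width": finger opening in m; "grip_force": force on a finger pad.
Only numpy, scipy, OpenCV 4.12 (cv2) and the standard library are available. Lean on these libraries where they do the work, as an engineer would, in place of code of your own. Each camera call takes 0.05 s, during which the arm holds its last target. There are 200 camera calls.

TASK

Put the delivery away by type: the loose amber bottle in the yellow tray, the loose carton on its end in the green tray and the fallen white bottle in the blue tray, each standing upright behind the one already there. The fallen bottle is to be check-weighed on the way: stand it upright in the middle of the scales' pan, let go of it for a second, then take it again and put it away. Knock no standing thing over and leave everything else where it is.

Things in the scene. Friction and masses are not known exactly. Their poses are not given: they have to be found in the camera images.
- white_old: white pill bottle, round, 48 mm diameter and 105 mm tall, with a blue cap (44 mm diameter, the top 22 mm) and a paper label with a blue band, about 120 g, already standing at the front of the blue tray; stays there. Origin at the centre of its underside, z axis up to the cap
- white_new: newly delivered white pill bottle, same size and look as white_old, 85 to 170 g; it lies on its side on the counter at the right, blue cap roughly towards the robot. Origin at the centre of its base (on its axis, so 24 mm above the counter while it lies), z axis along the bottle from base to cap, cap top at z = 105 mm
- amber_new: newly delivered amber-brown pill bottle, 48 mm diameter, 105 mm tall, with a white cap (44 mm) and a yellow band, about 120 g, standing on the counter. Origin at the centre of its underside, z axis up to the cap
- carton_new: newly delivered white medicine carton with a green band, 36 mm (x) by 50 mm (y) by 100 mm tall, about 90 g, standing on end on the counter. Origin at the centre of its underside, z up
- amber_old: amber-brown bottle like amber_new, already standing at the front of the yellow tray; stays there. Origin at the centre of its underside, z axis up to the cap
- carton_old: carton like carton_new, already standing at the front of the green tray; stays there. Origin at the centre of its underside, z up
- tray_blue: blue open tray for white bottles with blue caps, fixed: a lane 180 mm long (x), 76 wide (y), walls 60 high and 4 thick, floor 4 thick (172 by 68 inside). Origin under its centre, on the counter; x runs along the lane, its front end (-x) faces the robot. The three trays stand side by side on the left, in any order, slightly turned
- tray_yellow: yellow open tray for amber bottles, fixed: a lane 180 mm long (x), 76 wide (y), walls 60 high and 4 thick, floor 4 thick (172 by 68 inside). Origin under its centre, on the counter; x runs along the lane, its front end (-x) faces the robot. The three trays stand side by side on the left, in any order, slightly turned
- tray_green: green open tray for cartons, fixed: a lane 180 mm long (x), 76 wide (y), walls 60 high and 4 thick, floor 4 thick (172 by 68 inside). Origin under its centre, on the counter; x runs along the lane, its front end (-x) faces the robot. The three trays stand side by side on the left, in any order, slightly turned
- scales_pan (a point): middle of the top of the steel pan of the bench scales (pan 130 by 130 mm, its top 40 mm above the counter, rigid, fixed). A display column stands on the far side (+x of this point), 75 to 110 mm beyond the pan's middle, up to 130 mm above the counter
- marker: yellow marker pen with black cap, 125 mm long (y), 16 mm wide, 14 mm high, lying near the robot; stays there. Origin under its middle
- mortar: white ceramic mortar bowl, 100 mm diameter, 55 mm high, at the far left; stays there. Origin under its middle
- measure: steel measuring cup, 68 mm diameter, 85 mm high, at the back right; stays there. Origin under its middle
- big_jar: large white jar with green lid, 80 mm diameter, 115 mm high, behind the trays; stays there. Origin under its middle
Things that resemble listed ones, but are neither listed nor needed, are in the scene too. Leave any purple look-alike of the white_new alone.

How it is judged:
By the outcome, as a careful person would: the job done as asked, in the order asked, and still so for the second after the job is handed in, with the robot touching nothing.
It also fails if it takes over 72 s, if anything falls off the work surface, if the arm or the gripper's body presses on something with over 40 N, if the wrist force passes 120 N, or if a joint passes its speed limit or range.

## Working session

There is one attempt and no reset: what is moved stays moved. The work goes in short steps, Python scripts to look and compute and a tool call to move; the robot and the scene stay as the last step left them, time stands still between calls to the robot, and variables do not carry over. Pictures are saved under pics/ and viewed, at most 10 in all, crops included, and the job is handed in when it is done.

Besides the shell and the picture viewer there is one more tool, called after "Emit:" as name(argument=value, ...), one argument or row to a line, values as JSON. jog_arm: Moves the arm, as the interface text tells. Its arguments: {"type":"object","properties":{"steps":{"type":"string"}},"required":["steps"]}

```bash
ls; mkdir -p pics; python3 - <<'E'
from cell import *
import cv2
s=read_state();print(s)
for n in("scene","side"):
    c=capture(n);cv2.imwrite(f"pics/{n}0.png",c["img"]);import pickle;pickle.dump(c,open(n+"0.pkl","wb"))
    print(n,c["fx"],c["cx"],c["cy"],c["k1"],c["R"],c["t"],(c["range_z"]>0).mean())
print(capture("wrist")["tool_from_camera"])
E
```

```text
pics
{'time': 0.0, 'q': array([ 1.63610177e+00,  3.59421445e-01,  1.10575367e-02, -3.50913276e-04,
       -1.22408530e+00, -2.88099773e-01]), 'qvel': array([ 0.00167918, -0.00126231, -0.00033805,  0.00220239,  0.00098099,
        0.00198477]), 'joint_torque': array([-3.13534714e-03, -5.83319736e+01,  2.93429857e+01,  6.93694711e+00,
       -5.74436141e-03, -6.81889489e-06]), 'tcp_pos': array([0.14906973, 0.65788695, 0.25534058]), 'ee_rot': array([ 9.93794752e-01, -1.11226260e-01, -1.71223374e-05,  8.42572133e-04]), 'force': array([-0.34363381,  0.14570867,  0.8849353 ]), 'torque': array([0.05413583, 0.05158891, 0.06883764]), 'grip_force': 0.0, 'grip_width': 0.08544437354679355}
scene 624.5989409470892 330.02959451644534 241.19165569817267 -0.05601424246230483 [[ 0.67010957  0.74199715 -0.01983426]
 [ 0.52406326 -0.49187546 -0.6952814 ]
 [-0.5256528   0.45552032 -0.7184639 ]] [-0.43585526 -0.2070952   2.05595633] 0.99603515625
side 615.4849737983685 318.68364317286444 242.07739573280654 0.06765735401327323 [[ 0.91299342 -0.40783804 -0.01054317]
 [-0.28312758 -0.61478457 -0.73612411]
 [ 0.29373763  0.67506153 -0.67676446]] [-0.4625491   0.23291567  1.41901974] 0.99591796875
[[-1.14595218e-03 -9.57086425e-01 -2.89800381e-01  7.38854784e-02]
 [ 9.99999333e-01 -1.05542266e-03 -4.68669915e-04 -6.40453837e-04]
 [ 1.42695726e-04 -2.89800725e-01  9.57086997e-01 -1.17684742e-01]
 [ 0.00000000e+00  0.00000000e+00  0.00000000e+00  1.00000000e+00]]
```

View pics/scene0.png

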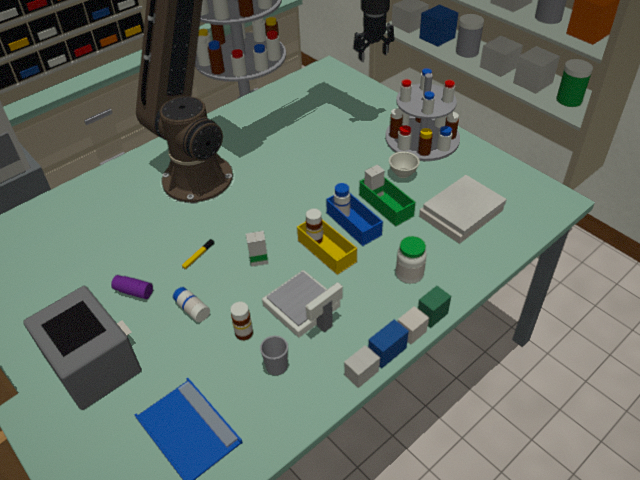

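View pics/side0.png

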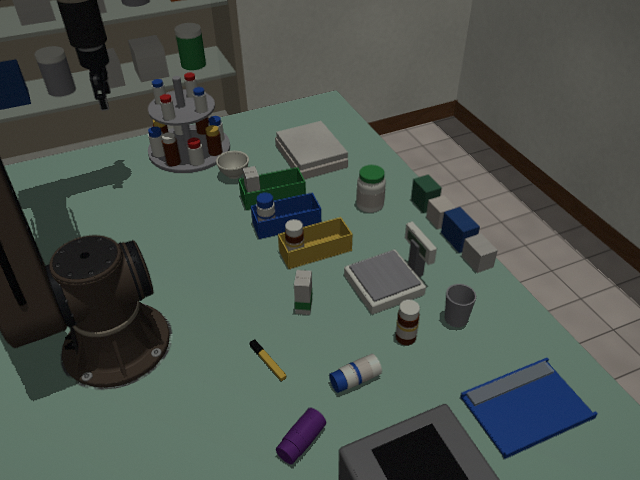

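The scene view has the fallen white bottle at (190,303) with a purple look-alike at (132,287). The new amber bottle is at (242,321), the carton at (257,247), and the scales at (305,300) with their display. The trays are yellow (327,245), blue (355,217) and green (387,198). The side view agrees: white (356,373), amber (407,322), carton (303,291), pan (385,280).

```bash
cat > h.py <<'E'
import numpy as np,cv2,pickle
def rays(c,uv):
    K=np.array([[c["fx"],0,c["cx"]],[0,c["fy"],c["cy"]],[0,0,1]])
    n=cv2.undistortPoints(np.float64(uv).reshape(-1,1,2),K,np.array([c["k1"],0,0,0.])).reshape(-1,2)
    return np.c_[n,np.ones(len(n))]
def cloud(c):
    u,v=np.meshgrid(np.arange(640),np.arange(480))
    d=rays(c,np.c_[u.ravel(),v.ravel()])*c["range_z"].reshape(-1,1)
    return ((d-c["t"])@c["R"]).reshape(480,640,3)
def onplane(c,uv,z):
    d=rays(c,uv)@c["R"]; o=-c["R"].T@c["t"]
    return o+d*((z-o[2])/d[:,2:])
def addwrist(c,s):
    from scipy.spatial.transform import Rotation as Ro
    T=np.eye(4);T[:3,:3]=Ro.from_quat(s["ee_rot"]).as_matrix();T[:3,3]=s["tcp_pos"]
    M=np.linalg.inv(T@c["tool_from_camera"]);c["R"]=M[:3,:3];c["t"]=M[:3,3];return c
E
python3 - <<'E'
from h import *
S=[pickle.load(open(n+"0.pkl","rb")) for n in("scene","side")]
P=[cloud(c) for c in S]
for n,p in zip("scene side".split(),P):
    z=p[...,2];m=(abs(z)<.02)&(p[...,0]>.3)&(p[...,0]<.8)&(abs(p[...,1])<.5);print(n,"counter z",np.median(z[m]),z[m].std())
H,W=450,700
im=np.zeros((H,W,3),np.uint8);zz=np.full((H,W),-1.)
for c,p in zip(S,P):
    q=p.reshape(-1,3);col=c["img"].reshape(-1,3)
    r=((1.0-q[:,0])/.0015).astype(int);k=((.5-q[:,1])/.0015).astype(int)
    ok=(r>=0)&(r<H)&(k>=0)&(k<W)&(q[:,2]<.25)
    o=np.where(ok)[0];o=o[np.argsort(q[o,2])]
    g=q[o,2]>zz[r[o],k[o]]-.002
    o=o[g];im[r[o],k[o]]=col[o];zz[r[o],k[o]]=q[o,2]
im=cv2.convertScaleAbs(cv2.dilate(im,np.ones((2,2))),alpha=1.3)
cv2.imwrite("pics/top0.png",im)
# heights via blobs in each view
for n,c,p in zip("scene side".split(),S,P):
    z=p[...,2];m=((z>.01)&(p[...,0]>.3)&(p[...,0]<.95)&(p[...,1]>-.5)&(p[...,1]<.45)&(z<.2)).astype(np.uint8)
    N,L,st,ce=cv2.connectedComponentsWithStats(m)
    for i in range(1,N):
        if st[i,4]<150: continue
        a=p[L==i];zt=np.percentile(a[:,2],98);t=a[a[:,2]>zt-.005]
        print(n,ce[i].round(),"ztop",zt.round(3),"top mid",((t.min(0)+t.max(0))/2)[:2].round(3),"ext",(t.max(0)-t.min(0))[:2].round(3),"med",np.median(c["img"][L==i],0))
E
```

```text
scene counter z 0.0006814586487459394 0.004984675580354735
side counter z 0.0018048073140820684 0.004356493367696371
scene [385. 195.] ztop 0.106 top mid [0.458 0.355] ext [0.043 0.053] med [30. 72. 14.]
scene [353. 213.] ztop 0.111 top mid [0.455 0.228] ext [0.045 0.047] med [86. 41. 13.]
scene [446. 219.] ztop 0.055 top mid [0.706 0.421] ext [0.163 0.056] med [148. 159. 162.]
scene [325. 240.] ztop 0.111 top mid [0.48  0.094] ext [0.045 0.045] med [  0.  86. 102.]
scene [257. 248.] ztop 0.105 top mid [ 0.435 -0.077] ext [0.049 0.053] med [ 98. 105. 106.]
scene [410. 259.] ztop 0.119 top mid [0.758 0.2  ] ext [0.07  0.072] med [ 87.5 116.   97. ]
scene [304. 303.] ztop 0.131 top mid [ 0.736 -0.094] ext [0.024 0.109] med [130. 130. 130.]
scene [141. 289.] ztop 0.053 top mid [ 0.32  -0.393] ext [0.04  0.045] med [103.  35.  83.]
scene [190. 303.] ztop 0.052 top mid [ 0.453 -0.32 ] ext [0.103 0.031] med [145. 141. 143.]
scene [396. 335.] ztop 0.079 top mid [0.901 0.046] ext [0.054 0.252] med [91. 92. 53.]
scene [241. 320.] ztop 0.109 top mid [ 0.609 -0.262] ext [0.044 0.044] med [ 94. 
[... 282 characters left out ...]
[370. 188.] ztop 0.121 top mid [0.757 0.204] ext [0.067 0.072] med [62. 75. 68.]
side [453. 222.] ztop 0.081 top mid [0.901 0.049] ext [0.057 0.257] med [53. 54. 41.]
side [395. 281.] ztop 0.132 top mid [ 0.735 -0.093] ext [0.027 0.115] med [94. 93. 93.]
side [303. 291.] ztop 0.104 top mid [ 0.433 -0.076] ext [0.053 0.058] med [65. 69. 70.]
side [459. 304.] ztop 0.088 top mid [ 0.745 -0.261] ext [0.068 0.067] med [48. 48. 48.]
side [355. 373.] ztop 0.052 top mid [ 0.45  -0.319] ext [0.106 0.037] med [108. 106. 107.]
side [510. 386.] ztop 0.024 top mid [ 0.741 -0.471] ext [0.221 0.054] med [98.  70.  55.5]
side [313. 422.] ztop 0.052 top mid [ 0.319 -0.39 ] ext [0.037 0.049] med [74. 27. 58.]
```

View pics/top0.png

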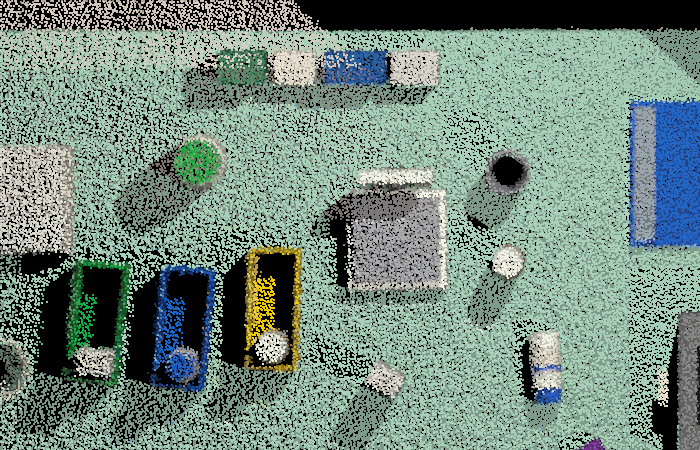

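Top map (x up, y left, 1.5 mm per pixel): trays green (98,322), blue (182,328), yellow (272,308). Pan is at (397,240) with its display bar at (395,176). Amber is at (508,261), the carton at (384,378), and the fallen bottle at (545,367) with the cap towards the robot. All measured heights match the text within about 4 mm.

```bash
python3 - <<'E'
from h import *
for n in("scene","side"):
    c=pickle.load(open(n+"0.pkl","rb"));p=cloud(c);x,y,z=np.moveaxis(p,2,0)
    hsv=cv2.cvtColor(c["img"],cv2.COLOR_BGR2HSV);h,s,v=cv2.split(hsv)
    def rect(m):
        m=cv2.morphologyEx(m.astype(np.uint8),cv2.MORPH_OPEN,np.ones((2,2)))>0
        a=p[m];(ctr,sz,ang)=cv2.minAreaRect((a[:,:2]*1000).astype(np.float32));return np.round(ctr,1),np.round(sz,1),round(ang,1),round(np.median(a[:,2])*1000,1),len(a)
    box=lambda a,b,cc,d:(x>a)&(x<b)&(y>cc)&(y<d)
    print(n)
    for nm,hr,yr in(("green",(45,80),(.29,.42)),("blue",(100,130),(.15,.29)),("yellow",(18,35),(.03,.15))):
        print(nm,rect((h>=hr[0])&(h<=hr[1])&(s>150)&(z>.054)&(z<.068)&box(.4,.65,*yr)))
    zt=lambda lo,b:rect((z>lo)&(z<lo+.02)&box(*b))
    print("carton_new",zt(.099,(.38,.48,-.14,-.02)))
    print("carton_old",zt(.100,(.4,.5,.3,.41)))
    print("amber_new",zt(.104,(.56,.66,-.31,-.21)))
    print("amber_old",zt(.106,(.44,.52,.05,.14)))
    print("white_old",zt(.106,(.4,.5,.18,.27)))
    print("display",zt(.118,(.65,.8,-.2,.0)));
    print("pan",rect((z>.034)&(z<.048)&box(.55,.75,-.2,.0)))
    m=(z>.012)&box(.38,.52,-.37,-.26);a=p[m];
    print("white_new all",rect(m),"top line",rect((z>.046)&box(.38,.52,-.37,-.26)))
    t=a[a[:,2]>.035];w,V=np.linalg.eigh(np.cov(t[:,:2].T));print(" axis",V[:,1],"mean",t.mean(0), "along",np.percentile((a[:,:2]-t.mean(0)[:2])@V[:,1],[0.5,99.5]))
E
```

```text
scene
green (array([521.4, 373.2]), array([120.1, 183.7]), 84.3, np.float64(55.8), 130)
blue (array([511.2, 224.8]), array([ 80.9, 185. ]), 84.6, np.float64(55.8), 115)
yellow (array([537.1,  89.9]), array([ 79.8, 184.7]), 88.9, np.float64(55.7), 185)
carton_new (array([437. , -76.3]), array([33.3, 32.3]), 53.9, np.float64(99.3), 45)
carton_old (array([ 955.3, -181.1]), array([  51.6, 1498.2]), 42.6, np.float64(103.1), 108)
amber_new (array([ 577., -242.]), array([40.2, 88.6]), 59.6, np.float64(104.2), 30)
amber_old (array([445.8, 127.5]), array([ 37. , 140.6]), 48.7, np.float64(108.4), 102)
white_old (array([421.9, 274. ]), array([ 33.2, 164.6]), 38.0, np.float64(108.4), 79)
display (array([722.5, -51.2]), array([ 48.9, 199.2]), 19.8, np.float64(127.2), 366)
pan (array([1045.5, -350.9]), array([ 163.8, 1124. ]), 58.4, np.float64(39.6), 1533)
white_new all (array([ 947.9, -487.2]), array([  81.8, 1157.2]), 70.9, np.float64(42.1), 664) top line (array([ 462.6, -318.5]), array([81.7, 24.4]), 3.4, np.float64(47.8), 143)
 axis [-0.99777494 -0.06667211] mean [ 0.45413813 -0.32085588  0.04
[... 516 characters left out ...]
), array([1022.5,   41.6]), 52.8, np.float64(106.3), 193)
amber_old (array([ 287.3, -400. ]), array([1281. ,   40.5]), 68.5, np.float64(109.6), 159)
white_old (array([ 270.6, -333. ]), array([1398.1,   40.3]), 71.8, np.float64(108.9), 135)
display (array([ 444.7, -465.4]), array([1307.2,   79.7]), 51.8, np.float64(129.7), 377)
pan (array([ 350.4, -484.2]), array([1165. ,  179.9]), 53.0, np.float64(40.9), 2179)
white_new all (array([ 257.5, -618. ]), array([848.9, 108.3]), 57.0, np.float64(42.8), 1139) top line (array([ 261.7, -621.2]), array([849. ,  89.2]), 57.5, np.float64(48.5), 325)
 axis [-0.99863352 -0.05225987] mean [ 0.44927345 -0.3210682   0.04515154] along [-0.05339048  0.05208525]
```

```bash
cat > m.py <<'E'
from h import *
from scipy.spatial import cKDTree
def table(c,p,only=None):
    x,y,z=np.moveaxis(p,2,0);h,s,v=cv2.split(cv2.cvtColor(c["img"],cv2.COLOR_BGR2HSV))
    def rect(m):
        a=p[m]
        if len(a)<8: return None
        k=cKDTree(a[:,:2]);a=a[[len(q)>=4 for q in k.query_ball_point(a[:,:2],.006)]]
        if len(a)<8: return None
        (ctr,sz,ang)=cv2.minAreaRect((a[:,:2]*1000).astype(np.float32));return "ctr %.1f %.1f size %.1f %.1f ang %.1f z %.1f n %d"%(*ctr,*sz,ang,np.median(a[:,2])*1000,len(a))
    box=lambda a,b,cc,d:(x>a)&(x<b)&(y>cc)&(y<d)
    zt=lambda lo,b:rect((z>lo)&(z<lo+.02)&box(*b))
    out={}
    for nm,hr,yr in(("green",(45,80),(.29,.42)),("blue",(100,130),(.15,.29)),("yellow",(18,35),(.03,.15))):
        out[nm]=rect((h>=hr[0])&(h<=hr[1])&(s>150)&(z>.054)&(z<.068)&box(.4,.65,*yr))
    for nm,lo,b in(("carton_new",.096,(.38,.48,-.14,-.02)),("carton_old",.098,(.4,.5,.3,.41)),("amber_new",.101,(.56,.66,-.31,-.21)),("amber_old",.104,(.44,.52,.05,.14)),("white_old",.104,(.4,.5,.18,.27)),("display",.118,(.65,.8,-.2,.0)),("white_top",.046,(.38,.52,-.37,-.26)),("white_all",.012,(.38,.52,-.37,-.26))): out[nm]=zt(lo,b)
    out["pan"]=rect((z>.034)&(z<.048)&box(.58,.7,-.18,-.01))
    for k in out: print(k,out[k])
E
python3 - <<'E'
from m import *
for n in("scene","side"):
    c=pickle.load(open(n+"0.pkl","rb"));print(n);table(c,cloud(c))
E
```

```text
scene
green ctr 524.5 352.2 size 78.1 176.2 ang 81.7 z 58.7 n 148
blue ctr 510.4 224.0 size 79.1 186.4 ang 84.7 z 58.2 n 167
yellow ctr 536.9 89.3 size 79.9 184.2 ang 87.6 z 57.9 n 238
carton_new ctr 432.2 -78.0 size 48.9 43.9 ang 61.5 z 100.1 n 154
carton_old ctr 456.9 355.7 size 53.4 39.3 ang 86.9 z 103.2 n 137
amber_new ctr 609.5 -262.6 size 42.2 45.9 ang 69.1 z 104.6 n 185
amber_old ctr 481.6 94.2 size 39.9 43.0 ang 49.2 z 108.6 n 127
white_old ctr 455.6 226.5 size 41.5 39.1 ang 47.8 z 109.1 n 110
display ctr 736.8 -93.4 size 24.6 116.5 ang 2.0 z 128.5 n 375
white_top ctr 451.9 -320.2 size 103.6 31.2 ang 0.0 z 48.4 n 187
white_all ctr 457.3 -334.3 size 111.1 44.5 ang 27.5 z 24.1 n 123
pan ctr 640.0 -95.6 size 137.8 119.9 ang 90.0 z 39.8 n 1436
side
green ctr 516.7 354.6 size 84.8 178.3 ang 84.7 z 58.2 n 201
blue ctr 507.9 225.2 size 84.9 181.2 ang 84.7 z 59.0 n 357
yellow ctr 535.6 89.8 size 83.0 180.3 ang 88.0 z 59.0 n 370
carton_new ctr 431.8 -76.9 size 54.9 36.0 ang 60.6 z 101.0 n 258
carton_old ctr 458.8 358.6 size 56.8 36.7 ang 83.2 z 106.3 n 166
amber_new ctr 607.5 -260.5 size 46.7 43.1 ang 89.4 z 106.4 n 261
amber_old ctr 480.0 92.9 size 44.0 42.9 ang 54.7 z 109.9 n 177
white_old ctr 451.8 229.8 size 45.6 42.6 ang 86.7 z 108.9 n 155
display ctr 734.5 -93.4 size 25.6 115.0 ang 0.6 z 129.8 n 381
white_top ctr 449.8 -316.6 size 105.5 32.1 ang 3.8 z 48.7 n 418
white_all ctr 444.9 -335.0 size 40.1 112.4 ang 73.0 z 25.6 n 205
pan ctr 639.9 -98.4 size 119.8 143.1 ang 0.0 z 41.1 n 1965
```

```bash
python3 - <<'E'
import cell
print([n for n in dir(cell) if not n.startswith('_')])
print(getattr(cell,"tip_extent",None))
import numpy as np,cv2
c=cell.capture("wrist")
cv2.imwrite("pics/w0.png",c["img"])
u,v=np.meshgrid(np.arange(640),np.arange(480))
z=c["range_z"];m=(z>0)&(z<.2)
a=np.stack([(u-c["cx"])/c["fx"]*z,(v-c["cy"])/c["fy"]*z,z],-1)[m]
T=c["tool_from_camera"];q=a@T[:3,:3].T+T[:3,3]
print(m.sum());
for sgn in(1,-1):
    k=q[q[:,1]*sgn>0]
    if len(k): print(np.percentile(k,[0,1,50,99,100],axis=0).round(4))
E
```

```text
['Unreachable', 'capture', 'job_done', 'read_state', 'tip_extent']
0.025
83274
[[-0.0115  0.     -0.0752]
 [-0.0084  0.0009 -0.0735]
 [ 0.0121  0.0419 -0.0529]
 [ 0.0208  0.0681  0.0054]
 [ 0.1502  0.0712  0.1042]]
[[-0.0112 -0.1553 -0.0751]
 [-0.0069 -0.1346 -0.0728]
 [ 0.0185 -0.0575 -0.0168]
 [ 0.1466 -0.0018  0.0983]
 [ 0.1488 -0.      0.1059]]
```

View pics/w0.png

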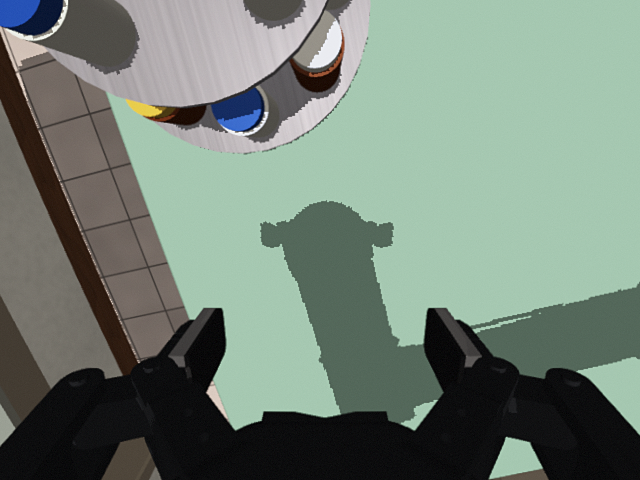

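The wrist view shows the open fingers at (205,340) and (440,340), bare counter below, and the carousel at the upper left. So I move −y first.

```bash
cat > plan.py <<'E'
import numpy as np
from cell import *
from scipy.spatial.transform import Rotation as Ro
def plan(wps,vmax=.055,start=None):
    s=read_state();p=np.array(s["tcp_pos"]);M=Ro.from_quat(s["ee_rot"]).as_matrix();yaw=np.arctan2(M[1,0],M[0,0])
    print("t %.2f tcp %s yaw %.1f q %s w %.4f gf %.1f F %s"%(s["time"],p.round(4),np.degrees(yaw),s["q"].round(2),s["grip_width"],s["grip_force"],np.round(s["force"],1)))
    for x,y,z,yd,o in wps:
        d=np.array([x,y,z])-p;dy=(np.radians(yd)-yaw+np.pi)%(2*np.pi)-np.pi
        n=int(max(1,np.ceil(np.linalg.norm(d)/vmax),np.ceil(abs(dy)/.12)))
        rows=[]
        for i in range(n):
            c,sn=np.cos(yaw),np.sin(yaw);l=[c*d[0]+sn*d[1],sn*d[0]-c*d[1],-d[2]]
            rows.append(" ".join("%.4g"%v for v in [*[round(k/n/.5,4) for k in l],round(-dy/n/.12,3),o]));yaw+=dy/n
        print(n,"; ".join(rows));p=np.array([x,y,z])
E
python3 - <<'E'
from plan import *
plan([(.20,.42,.256,-6,1),(.45,.20,.256,-2.2,1),(.57,0,.256,-2.2,1),(.6085,-.2615,.24,-2.2,1)])
E
```

```text
t 0.20 tcp [0.1491 0.6581 0.2557] yaw -12.8 q [ 1.64  0.36  0.01 -0.   -1.22 -0.29] w 0.0855 gf 0.0 F [-0.3 -0.2 -0.2]
5 0.0409 0.0884 -0.0001 -0.197 1; 0.0388 0.0893 -0.0001 -0.197 1; 0.0367 0.0902 -0.0001 -0.197 1; 0.0345 0.0911 -0.0001 -0.197 1; 0.0324 0.0918 -0.0001 -0.197 1
7 0.0776 0.055 -0 -0.079 1; 0.0771 0.0558 -0 -0.079 1; 0.0766 0.0565 -0 -0.079 1; 0.076 0.0572 -0 -0.079 1; 0.0755 0.0579 -0 -0.079 1; 0.0749 0.0587 -0 -0.079 1; 0.0744 0.0594 -0 -0.079 1
5 0.051 0.0781 -0 -0 1; 0.051 0.0781 -0 -0 1; 0.051 0.0781 -0 -0 1; 0.051 0.0781 -0 -0 1; 0.051 0.0781 -0 -0 1
5 0.0194 0.1039 0.0064 -0 1; 0.0194 0.1039 0.0064 -0 1; 0.0194 0.1039 0.0064 -0 1; 0.0194 0.1039 0.0064 -0 1; 0.0194 0.1039 0.0064 -0 1
```

Emit:
jog_arm(
  steps="0.037 0.09 0 -0.2 1; 0.037 0.09 0 -0.2 1; 0.037 0.09 0 -0.2 1; 0.037 0.09 0 -0.2 1; 0.037 0.09 0 -0.2 1; 0.077 0.056 0 -0.08 1; 0.077 0.056 0 -0.08 1; 0.077 0.056 0 -0.08 1",
)

```text
time: 1.2
tcp_pos: [0.309, 0.3252, 0.2566]
ee_rot: [0.999, -0.037, 0.0, -0.0]
force: [0.8, 0.6, 0.3]
grip_width: 0.0854
grip_force: 0.0
```

Emit:
jog_arm(
  steps="0.076 0.057 0 -0.08 1; 0.076 0.058 0 -0.08 1; 0.075 0.059 0 -0.08 1; 0.074 0.059 0 -0.08 1; 0.051 0.078 0 0 1; 0.051 0.078 0 0 1; 0.051 0.078 0 0 1; 0.051 0.078 0 0 1",
)

```text
time: 2.2
tcp_pos: [0.5486, 0.0401, 0.2564]
ee_rot: [1.0, -0.018, 0.0, -0.0]
force: [1.5, 0.5, 0.2]
grip_width: 0.0851
grip_force: 0.0
```

Emit:
jog_arm(
  steps="0.051 0.078 0 0 1; 0.02 0.1 0 0 1; 0.02 0.1 0 0 1; 0.02 0.1 0 0 1; 0.02 0.1 0 0 1; 0 0 0 0 1",
)

```text
time: 2.95
tcp_pos: [0.6047, -0.2028, 0.2554]
ee_rot: [1.0, -0.02, -0.001, 0.0]
force: [-0.8, 0.9, 0.1]
grip_width: 0.0852
grip_force: 0.0
```

```bash
python3 - <<'E'
from m import *
from plan import *
s=read_state();c=addwrist(capture("wrist"),s);table(c,cloud(c))
plan([(.6085,-.2615,.2,-2.2,1),(.6085,-.2615,.086,-2.2,1)])
E
```

```text
green None
blue None
yellow ctr 536.6 93.0 size 78.8 180.5 ang 88.2 z 58.7 n 2434
carton_new ctr 436.1 -90.5 size 27.2 15.5 ang 54.1 z 99.7 n 228
carton_old None
amber_new ctr 607.7 -259.0 size 43.2 43.1 ang 43.4 z 105.0 n 2233
amber_old ctr 480.3 94.4 size 41.5 44.3 ang 70.4 z 108.8 n 1415
white_old None
display ctr 734.7 -91.0 size 22.2 110.4 ang 1.0 z 129.7 n 6147
white_top ctr 448.6 -308.0 size 103.8 15.0 ang 11.7 z 47.0 n 339
white_all ctr 454.7 -296.2 size 42.5 113.9 ang 72.1 z 25.4 n 537
pan ctr 640.0 -92.6 size 120.1 141.8 ang 0.1 z 40.0 n 16339
t 3.00 tcp [ 0.6046 -0.2013  0.2555] yaw -2.2 q [-0.02  0.3  -0.08 -0.   -1.2   1.55] w 0.0856 gf 0.0 F [-0.4  0.4 -0.5]
2 0.0063 0.06 0.0555 -0.001 1; 0.0063 0.06 0.0555 -0.001 1
3 0 -0 0.076 -0 1; 0 -0 0.076 -0 1; 0 -0 0.076 -0 1
```

Emit:
jog_arm(
  steps="0.007 0.058 0.055 0 1; 0.007 0.058 0.055 0 1; 0 0 0.076 0 1; 0 0 0.076 0 1; 0 0 0.076 0 1; 0 0 0 0 1; 0 0 0 0 -1; 0 0 0 0 -1",
)

```text
time: 4.0
tcp_pos: [0.6111, -0.2577, 0.0895]
ee_rot: [1.0, -0.017, 0.002, 0.0]
force: [-0.1, -1.6, 1.4]
grip_width: 0.0516
grip_force: 0.2
```

Emit:
jog_arm(
  steps="0 0 0 0 -1; 0 0 0 0 -1; 0 0 -0.01 0 -1; 0 0 0 0 -1",
)

```text
time: 4.5
tcp_pos: [0.6102, -0.2579, 0.0934]
ee_rot: [1.0, -0.018, 0.001, 0.0]
force: [1.0, 0.3, -1.2]
grip_width: 0.0463
grip_force: 61.5
```

```bash
python3 - <<'E'
from plan import *
plan([(.605,-.23,.25,-2.2,-1),(.5635,.090,.25,-2.2,-1),(.5635,.0900,.115,-2.2,-1),(.5635,.0900,.094,-2.2,-1)],.05)
E
```

```text
t 4.50 tcp [ 0.6102 -0.2579  0.0934] yaw -2.0 q [-0.11  0.47 -0.21  0.   -0.89  1.64] w 0.0463 gf 61.5 F [ 1.   0.3 -1.2]
4 -0.0031 -0.0138 -0.0783 0.006 -1; -0.0031 -0.0138 -0.0783 0.006 -1; -0.0031 -0.0138 -0.0783 0.006 -1; -0.0031 -0.0138 -0.0783 0.006 -1
7 -0.0154 -0.0909 -0 -0 -1; -0.0154 -0.0909 -0 -0 -1; -0.0154 -0.0909 -0 -0 -1; -0.0154 -0.0909 -0 -0 -1; -0.0154 -0.0909 -0 -0 -1; -0.0154 -0.0909 -0 -0 -1; -0.0154 -0.0909 -0 -0 -1
3 0 -0 0.09 -0 -1; 0 -0 0.09 -0 -1; 0 -0 0.09 -0 -1
1 0 -0 0.042 -0 -1
```

Emit:
jog_arm(
  steps="0 0 -0.08 0 -1; 0 0 -0.08 0 -1; -0.006 -0.028 -0.08 0 -1; -0.006 -0.028 -0.075 0 -1; -0.015 -0.09 0 0 -1; -0.015 -0.09 0 0 -1; -0.015 -0.09 0 0 -1; -0.015 -0.09 0 0 -1",
)

```text
time: 5.5
tcp_pos: [0.5807, -0.0473, 0.2499]
ee_rot: [1.0, -0.018, 0.0, -0.0]
force: [1.2, 0.4, 0.0]
grip_width: 0.0463
grip_force: 62.0
```

Emit:
jog_arm(
  steps="-0.015 -0.09 0 0 -1; -0.015 -0.09 0 0 -1; -0.015 -0.09 0 0 -1; 0 0 0 0 -1; 0 0 0 0 -1",
)

```text
time: 6.12
tcp_pos: [0.5634, 0.0871, 0.2498]
ee_rot: [1.0, -0.017, -0.0, 0.0]
force: [-0.3, -1.2, -0.7]
grip_width: 0.0462
grip_force: 62.0
```

```bash
python3 - <<'E'
from plan import *
import cv2
cv2.imwrite("pics/w1.png",capture("wrist")["img"])
plan([(.5635,.090,.12,-2.2,-1),(.5635,.0900,.096,-2.2,-1)],.05)
E
```

```text
t 6.17 tcp [0.5635 0.0866 0.2498] yaw -2.1 q [ 0.5   0.19 -0.23  0.   -1.15  1.04] w 0.0461 gf 62.0 F [-0.   0.2 -1. ]
3 -0.0001 -0.0023 0.0865 0.007 -1; -0.0001 -0.0023 0.0865 0.007 -1; -0.0001 -0.0023 0.0865 0.007 -1
1 0 -0 0.048 -0 -1
```

View pics/w1.png

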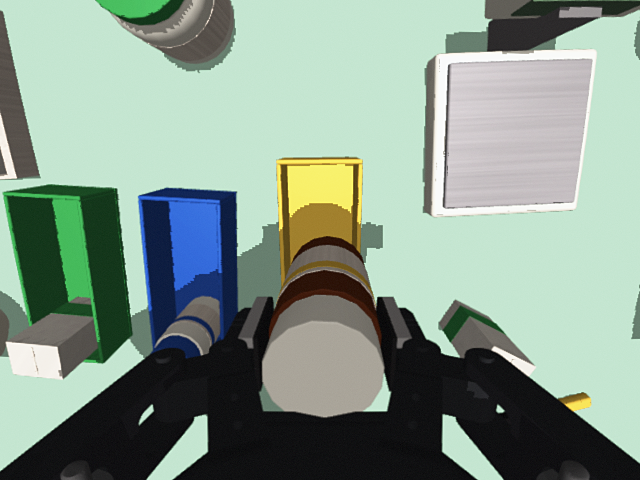

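The bottle is held upright at (323,330) over the lane. The tray's far wall is at (320,160), and the pan and carton are in view on the right.

Emit:
jog_arm(
  steps="0 -0.003 0.09 0 -1; 0 -0.002 0.09 0 -1; 0 0 0.08 0 -1; 0 0 0.04 0 -1; 0 0 0.01 0 -1; 0 0 0 0 -1",
)

```text
time: 6.92
tcp_pos: [0.5642, 0.0887, 0.0953]
ee_rot: [1.0, -0.018, 0.0, 0.0]
force: [-0.2, 0.4, -0.7]
grip_width: 0.0463
grip_force: 62.0
```

Emit:
jog_arm(
  steps="0 0 0.003 0 -1; 0 0 0.002 0 -1; 0 0 0 0 -1",
)

```text
time: 7.3
tcp_pos: [0.5647, 0.0894, 0.094]
ee_rot: [1.0, -0.018, 0.001, -0.0]
force: [-1.1, -1.5, 7.0]
grip_width: 0.0461
grip_force: 62.9
```

Contact at 7 N. I release, rise and go on to the carton.

Emit:
jog_arm(
  steps="0 0 0 0 0.2; 0 0 0 0 0.5; 0 0 0 0 0.5; 0 0 -0.06 0 0.5; 0 0 -0.09 0 0.5; 0 0 -0.09 0 1; 0 0 -0.08 0 1; 0 0 0 0 1",
)

```text
time: 8.3
tcp_pos: [0.5652, 0.0902, 0.256]
ee_rot: [1.0, -0.018, 0.003, -0.001]
force: [-0.2, -0.1, -0.7]
grip_width: 0.0857
grip_force: 0.0
```

```bash
python3 - <<'E'
from m import *
from plan import *
s=read_state();c=addwrist(capture("wrist"),s);p=cloud(c);table(c,p)
x,y,z=np.moveaxis(p,2,0);m=(x>.51)&(x<.62)&(y>.05)&(y<.13)&(z>.1)&(z<.125);a=p[m];print("placed amber top",np.median(a,0),np.ptp(a,axis=0),m.sum())
plan([(.44,-.075,.25,-29.5,1),(.44,-.075,.1,-29.5,1)],.05)
E
```

```text
green ctr 518.1 357.8 size 78.3 179.4 ang 84.0 z 59.0 n 2438
blue ctr 508.4 227.3 size 76.9 180.2 ang 84.4 z 59.4 n 2170
yellow ctr 536.3 93.3 size 75.5 179.5 ang 88.0 z 59.7 n 2107
carton_new ctr 441.0 -80.2 size 51.1 14.1 ang 59.7 z 99.9 n 535
carton_old ctr 458.5 361.8 size 52.5 38.1 ang 82.7 z 103.9 n 1881
amber_new None
amber_old ctr 480.0 96.5 size 42.9 43.5 ang 61.5 z 109.0 n 1819
white_old ctr 468.3 245.0 size 0.9 8.5 ang 46.5 z 108.6 n 12
display ctr 724.5 -81.7 size 93.4 6.5 ang 88.6 z 123.6 n 1382
white_top None
white_all None
pan ctr 640.0 -92.0 size 138.9 120.0 ang 90.0 z 40.1 n 17811
placed amber top [0.56232833 0.08833279 0.10900979] [0.04353593 0.04315778 0.01158863] 2270
t 8.35 tcp [0.5642 0.0899 0.2538] yaw -2.0 q [ 0.5   0.19 -0.23 -0.   -1.15  1.03] w 0.0851 gf 0.0 F [ 0.3 -0.3 -1. ]
5 -0.0473 0.0677 0.0015 0.799 1; -0.0406 0.0719 0.0015 0.799 1; -0.0335 0.0755 0.0015 0.799 1; -0.0262 0.0783 0.0015 0.799 1; -0.0185 0.0805 0.0015 0.799 1
3 0 -0 0.1 -0 1; 0 -0 0.1 -0 1; 0 -0 0.1 -0 1
```

Emit:
jog_arm(
  steps="-0.05 0.068 0 0.8 1; -0.044 0.072 0 0.8 1; -0.038 0.075 0 0.8 1; -0.03 0.078 0 0.8 1; -0.022 0.08 0 0.8 1; 0 0 0 0 1",
)

```text
time: 9.1
tcp_pos: [0.4288, -0.0743, 0.2514]
ee_rot: [0.967, -0.257, -0.001, 0.0]
force: [0.9, 0.4, 0.3]
grip_width: 0.0856
grip_force: 0.0
```

```bash
python3 - <<'E'
from m import *
from plan import *
s=read_state();c=addwrist(capture("wrist"),s);table(c,cloud(c))
plan([(.432,-.0775,.22,-29.5,1),(.432,-.0775,.086,-29.5,1)],.05)
E
```

```text
green ctr 441.1 335.5 size 30.8 60.1 ang 42.8 z 58.5 n 333
blue ctr 508.0 227.0 size 78.5 178.2 ang 84.5 z 58.5 n 2087
yellow ctr 536.3 92.5 size 78.0 178.9 ang 87.9 z 59.2 n 3016
carton_new ctr 431.1 -75.0 size 50.0 36.5 ang 59.8 z 100.1 n 2693
carton_old None
amber_new None
amber_old ctr 479.9 95.7 size 43.7 42.7 ang 62.2 z 109.0 n 2011
white_old ctr 452.1 230.6 size 42.4 44.0 ang 20.5 z 108.9 n 1485
display None
white_top ctr 449.1 -314.5 size 104.4 26.7 ang 5.5 z 47.5 n 2333
white_all ctr 454.2 -295.2 size 41.5 113.3 ang 73.1 z 26.9 n 1015
pan ctr 601.5 -76.9 size 167.3 84.3 ang 59.0 z 40.1 n 11457
t 9.15 tcp [ 0.43   -0.0736  0.2517] yaw -29.6 q [ 0.29 -0.04 -0.49 -0.   -1.13  0.77] w 0.0855 gf 0.0 F [ 0.9 -0.2 -0.8]
1 0.0074 0.0048 0.0633 -0.017 1
3 0 -0 0.0893 -0 1; 0 -0 0.0893 -0 1; 0 -0 0.0893 -0 1
```

Emit:
jog_arm(
  steps="0.003 0.001 0.07 0.1 1; 0 0 0.09 0 1; 0 0 0.09 0 1; 0 0 0.08 0 1; 0 0 0 0 0; 0 0 0 0 -1; 0 0 0 0 -1; 0 0 0 0 -1",
)

```text
time: 10.15
tcp_pos: [0.4328, -0.0738, 0.0884]
ee_rot: [0.965, -0.261, 0.001, -0.001]
force: [-0.5, 0.1, -0.3]
grip_width: 0.0492
grip_force: 63.7
```

```bash
python3 - <<'E'
from plan import *
plan([(.431,-.075,.24,-30,-1),(.5,.12,.255,-20,-1),(.5379,.354,.255,-6,-1)],.05)
E
```

```text
t 10.15 tcp [ 0.4328 -0.0738  0.0884] yaw -30.2 q [ 0.28  0.16 -0.71  0.   -0.69  0.76] w 0.0492 gf 63.7 F [-0.5  0.1 -0.3]
4 -0.0004 0.001 -0.0758 -0.008 -1; -0.0005 0.001 -0.0758 -0.008 -1; -0.0005 0.001 -0.0758 -0.008 -1; -0.0005 0.001 -0.0758 -0.008 -1
5 -0.0151 -0.0813 -0.006 -0.291 -1; -0.0122 -0.0818 -0.006 -0.291 -1; -0.0094 -0.0822 -0.006 -0.291 -1; -0.0065 -0.0825 -0.006 -0.291 -1; -0.0036 -0.0827 -0.006 -0.291 -1
5 -0.0178 -0.0931 -0 -0.407 -1; -0.0132 -0.0939 -0 -0.407 -1; -0.0086 -0.0944 -0 -0.407 -1; -0.004 -0.0947 -0 -0.407 -1; 0.0007 -0.0948 -0 -0.407 -1
```

Emit:
jog_arm(
  steps="0 0 -0.08 0 -1; 0 0 -0.08 0 -1; 0 0 -0.08 0 -1; 0 0 -0.08 0 -1; -0.015 -0.081 -0.006 -0.3 -1; -0.012 -0.082 -0.006 -0.3 -1; -0.009 -0.082 -0.006 -0.3 -1; -0.006 -0.082 -0.006 -0.3 -1",
)

```text
time: 11.15
tcp_pos: [0.4882, 0.0825, 0.2603]
ee_rot: [0.982, -0.19, 0.001, -0.001]
force: [0.8, 0.2, -1.1]
grip_width: 0.0493
grip_force: 63.9
```

Emit:
jog_arm(
  steps="-0.004 -0.083 0 -0.3 -1; -0.018 -0.093 0 -0.4 -1; -0.013 -0.094 0 -0.4 -1; -0.009 -0.094 0 -0.4 -1; -0.004 -0.095 0 -0.4 -1; 0.001 -0.095 0 -0.4 -1; 0 0 0 0 -1",
)

```text
time: 12.02
tcp_pos: [0.5395, 0.3573, 0.2588]
ee_rot: [0.999, -0.052, -0.0, -0.0]
force: [-0.5, -0.7, -0.8]
grip_width: 0.0497
grip_force: 64.0
```

```bash
python3 - <<'E'
from m import *
from plan import *
s=read_state();c=addwrist(capture("wrist"),s);table(c,cloud(c))
plan([(.5395,.355,.12,-6,-1),(.5395,.355,.098,-6,-1)],.045)
E
```

```text
green ctr 565.9 353.2 size 74.9 81.0 ang 83.9 z 59.6 n 816
blue ctr 507.9 228.2 size 76.5 178.6 ang 84.7 z 59.4 n 2355
yellow ctr 535.9 94.6 size 77.4 179.0 ang 88.3 z 59.0 n 2678
carton_new None
carton_old None
amber_new None
amber_old ctr 478.8 103.5 size 43.8 31.5 ang 9.6 z 108.8 n 1430
white_old ctr 451.5 232.1 size 43.2 43.2 ang 1.9 z 108.9 n 1794
display None
white_top None
white_all None
pan None
t 12.07 tcp [0.5392 0.3557 0.259 ] yaw -6.1 q [ 0.88  0.31 -0.05 -0.   -1.21  0.58] w 0.0491 gf 64.0 F [ 0.9 -0.8 -1. ]
4 0.0002 0.0003 0.0695 -0.003 -1; 0.0002 0.0003 0.0695 -0.003 -1; 0.0002 0.0003 0.0695 -0.003 -1; 0.0002 0.0003 0.0695 -0.003 -1
1 0 -0 0.044 -0 -1
```

Emit:
jog_arm(
  steps="0 0 0.08 0 -1; 0 0 0.08 0 -1; 0 0 0.08 0 -1; 0 0 0.06 0 -1; 0 0 0.025 0 -1; 0 0 0.003 0 -1; 0 0 0 0 -1",
)

```text
time: 12.95
tcp_pos: [0.5402, 0.3548, 0.0968]
ee_rot: [0.999, -0.054, 0.001, -0.001]
force: [0.1, 0.6, -0.4]
grip_width: 0.0492
grip_force: 63.9
```

Emit:
jog_arm(
  steps="0 0 0.004 0 -1; 0 0 0.003 0 -1; 0 0 0.002 0 -1; 0 0 0 0 -1",
)

```text
time: 13.45
tcp_pos: [0.54, 0.3547, 0.0923]
ee_rot: [0.999, -0.053, 0.001, -0.0]
force: [-2.3, -1.1, 7.3]
grip_width: 0.049
grip_force: 64.5
```

Emit:
jog_arm(
  steps="0 0 0 0 0.2; 0 0 0 0 0.45; 0 0 0 0 0.45; 0 0 -0.05 0 0.5; 0 0 -0.09 0 0.5; 0 0 -0.1 0 1; 0 0 -0.08 0 1; 0 0 0 0 1",
)

```text
time: 14.45
tcp_pos: [0.5409, 0.3556, 0.255]
ee_rot: [0.999, -0.054, 0.002, -0.003]
force: [-0.2, 0.8, 0.1]
grip_width: 0.0854
grip_force: 0.0
```

```bash
python3 - <<'E'
from m import *
from plan import *
s=read_state();c=addwrist(capture("wrist"),s);p=cloud(c);table(c,p)
x,y,z=np.moveaxis(p,2,0);m=(x>.50)&(x<.6)&(y>.3)&(y<.41)&(z>.095)&(z<.125);a=p[m];print("placed carton top",cv2.minAreaRect((a[:,:2]*1000).astype(np.float32)),np.median(a[:,2]))
plan([(.52,.1,.255,-3,1),(.52,-.15,.255,3.6,1),(.443,-.319,.2,3.6,1)],.055)
E
```

```text
green ctr 517.5 358.4 size 75.2 178.7 ang 84.0 z 59.7 n 1678
blue ctr 508.2 228.5 size 76.2 178.8 ang 84.5 z 59.4 n 2403
yellow ctr 535.8 94.0 size 77.8 179.2 ang 88.1 z 58.9 n 2767
carton_new None
carton_old ctr 458.2 362.1 size 50.4 37.4 ang 82.3 z 104.0 n 2224
amber_new None
amber_old ctr 478.8 105.3 size 43.5 28.9 ang 4.4 z 108.8 n 1294
white_old ctr 455.9 227.0 size 44.0 30.8 ang 42.5 z 108.9 n 1311
display None
white_top None
white_all None
pan None
placed carton top ((539.70849609375, 352.97979736328125), (50.15592956542969, 35.68849563598633), 84.00301361083984) 0.10405187210814187
t 14.50 tcp [0.5399 0.355  0.2525] yaw -6.2 q [ 0.88  0.31 -0.06 -0.   -1.19  0.58] w 0.0853 gf 0.0 F [-0.7 -0.5 -0.5]
5 0.003 0.1023 -0.001 -0.092 1; 0.0019 0.1023 -0.001 -0.092 1; 0.0008 0.1023 -0.001 -0.092 1; -0.0004 0.1023 -0.001 -0.092 1; -0.0015 0.1023 -0.001 -0.092 1
5 0.0052 0.0999 -0 -0.192 1; 0.0029 0.1 -0 -0.192 1; 0.0006 0.1 -0 -0.192 1; -0.0017 0.1 -0 -0.192 1; -0.004 0.0999 -0 -0.192 1
4 -0.0437 0.0819 0.0275 -0 1; -0.0437 0.0819 0.0275 -0 1; -0.0437 0.0819 0.0275 -0 1; -0.0437 0.0819 0.0275 -0 1
```

Emit:
jog_arm(
  steps="0.002 0.102 0 -0.1 1; 0.001 0.102 0 -0.1 1; 0 0.102 0 -0.1 1; 0 0.102 0 -0.1 1; -0.001 0.102 0 -0.1 1; 0.004 0.1 0 -0.2 1; 0.003 0.1 0 -0.2 1; 0.001 0.1 0 -0.2 1",
)

```text
time: 15.5
tcp_pos: [0.5189, -0.0514, 0.2496]
ee_rot: [1.0, 0.013, -0.001, 0.0]
force: [0.9, 0.8, 0.5]
grip_width: 0.0857
grip_force: 0.0
```

Emit:
jog_arm(
  steps="-0.002 0.1 0 -0.2 1; -0.004 0.1 0 -0.2 1; -0.044 0.08 0.02 0 1; -0.044 0.08 0.02 0 1; -0.044 0.08 0.02 0 1; -0.04 0.08 0.02 0 1; 0 0 0 0 1",
)

```text
time: 16.38
tcp_pos: [0.4438, -0.3173, 0.2084]
ee_rot: [0.999, 0.034, -0.002, -0.001]
force: [-0.2, 0.2, -0.9]
grip_width: 0.085
grip_force: 0.0
```

```bash
python3 - <<'E'
from m import *
from plan import *
s=read_state();c=addwrist(capture("wrist"),s);p=cloud(c);cv2.imwrite("pics/w2.png",c["img"])
x,y,z=np.moveaxis(p,2,0);h,sa,v=cv2.split(cv2.cvtColor(c["img"],cv2.COLOR_BGR2HSV))
m=(x>.38)&(x<.52)&(y>-.36)&(y<-.27)&(z>.040)&(z<.06);a=p[m];print(cv2.minAreaRect((a[:,:2]*1000).astype(np.float32)),np.percentile(a[:,2],99))
for xx in np.arange(.40,.51,.02):
    b=a[abs(a[:,0]-xx)<.005]
    if len(b)>5: print(xx.round(2),np.percentile(b[:,1],[2,98]).round(4),b[:,2].max().round(4))
plan([(.443,-.319,.12,3.6,1),(.443,-.319,.02,3.6,1)],.05)
E
```

```text
((449.05340576171875, -314.6778259277344), (105.32035064697266, 37.845680236816406), 2.8850364685058594) 0.049323058503829766
0.4 [-0.3321 -0.3034] 0.0471
0.42 [-0.3329 -0.3005] 0.0495
0.44 [-0.3324 -0.298 ] 0.0495
0.46 [-0.3317 -0.2968] 0.05
0.48 [-0.33   -0.2954] 0.0497
0.5 [-0.3283 -0.2952] 0.0494
t 16.43 tcp [ 0.4447 -0.3164  0.2091] yaw 4.0 q [-0.26  0.19 -0.34 -0.   -1.05  1.9 ] w 0.0851 gf 0.0 F [ 0.2 -0.5  0.9]
2 -0.0019 0.0025 0.0891 0.028 1; -0.0019 0.0025 0.0891 0.028 1
2 0 0 0.1 -0 1; 0 0 0.1 -0 1
```

View pics/w2.png

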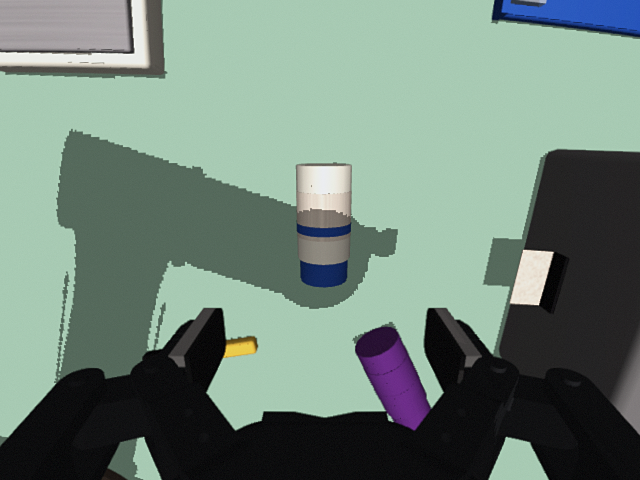

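The fallen bottle lies at (323,225) with its blue cap at (323,273) towards the robot. The purple one, at (395,380), is clear of the fingers.

Emit:
jog_arm(
  steps="-0.005 -0.002 0.09 0.08 1; -0.005 -0.001 0.09 0 1; 0 0 0.09 0 1; 0 0 0.08 0 1; 0 0 0.01 0 1; 0 0 0 0 0; 0 0 0 0 -1; 0 0 0 0 -1",
)

```text
time: 17.42
tcp_pos: [0.4424, -0.3147, 0.0329]
ee_rot: [0.999, 0.032, 0.002, 0.001]
force: [-0.4, 1.9, 5.0]
grip_width: 0.047
grip_force: 61.3
```

Emit:
jog_arm(
  steps="0 0 0 0 -1; 0 0 0 0 -1; 0 0 -0.05 0 -1; 0 0 0 0 -1",
)

```text
time: 17.92
tcp_pos: [0.4427, -0.315, 0.0585]
ee_rot: [0.999, 0.032, 0.002, 0.001]
force: [-0.3, -0.4, -2.4]
grip_width: 0.0471
grip_force: 62.2
```

```bash
python3 - <<'E'
from plan import *
plan([(.46,-.30,.21,3.6,-1),(.786,-.092,.21,1,-1),(.786,-.092,.17,1,-1)],.055)
E
```

```text
t 17.93 tcp [ 0.4427 -0.315   0.0585] yaw 3.6 q [-0.26  0.36 -0.52  0.   -0.69  1.89] w 0.0471 gf 62.2 F [-0.3 -0.4 -2.4]
3 0.0121 -0.0093 -0.101 0.001 -1; 0.0121 -0.0093 -0.101 0.001 -1; 0.0121 -0.0093 -0.101 0.001 -1
8 0.0846 -0.0468 -0 0.047 -1; 0.0843 -0.0473 -0 0.047 -1; 0.0841 -0.0477 -0 0.047 -1; 0.0838 -0.0482 -0 0.047 -1; 0.0835 -0.0487 -0 0.047 -1; 0.0832 -0.0492 -0 0.047 -1; 0.083 -0.0496 -0 0.047 -1; 0.0827 -0.0501 -0 0.047 -1
1 0 0 0.08 -0 -1
```

Emit:
jog_arm(
  steps="0 0 -0.1 0 -1; 0.018 -0.014 -0.1 0 -1; 0.018 -0.014 -0.1 0 -1; 0.084 -0.047 0 0.05 -1; 0.084 -0.047 0 0.05 -1; 0.084 -0.048 0 0.05 -1; 0.084 -0.048 0 0.05 -1; 0.084 -0.048 0 0.05 -1",
)

```text
time: 18.92
tcp_pos: [0.6629, -0.1689, 0.2058]
ee_rot: [1.0, 0.016, 0.0, -0.0]
force: [0.7, -0.7, -0.4]
grip_width: 0.047
grip_force: 62.3
```

Emit:
jog_arm(
  steps="0.083 -0.049 0 0.05 -1; 0.083 -0.049 0 0.05 -1; 0.083 -0.05 0 0.05 -1; 0 0 0 0 -1; 0 0 0 0 -1",
)

```text
time: 19.55
tcp_pos: [0.7839, -0.0925, 0.2049]
ee_rot: [1.0, 0.008, -0.001, -0.0]
force: [0.3, -0.2, -0.4]
grip_width: 0.0468
grip_force: 62.3
```

```bash
cat > v.py <<'E'
from m import *
from plan import *
def look(name,view=False):
    cs=[capture("scene"),capture("side")]
    s=read_state();t=s["tcp_pos"]
    for n,c in zip(("scene","side"),cs):
        p=cloud(c);x,y,z=np.moveaxis(p,2,0);h,sa,v=cv2.split(cv2.cvtColor(c["img"],cv2.COLOR_BGR2HSV))
        near=(abs(x-t[0])<.08)&(abs(y-t[1])<.05)&(z<t[2]+.1)
        B=near&(h>100)&(h<130)&(sa>110)&(v>40); W=near&(v>90)&(sa<60)&(z<t[2]+.03)&(x>t[0]-.04)
        for k,m in(("blue",B),("white",W)):
            if m.sum()>10: print(n,k,m.sum(),np.percentile(p[m],[5,50,95],axis=0).round(3).tolist())
    P=[]
    for c in cs:
        uv=rays(c,[[0,0]]);q=c["R"]@t+c["t"];u=int(c["fx"]*q[0]/q[2]+c["cx"]);w=int(c["fy"]*q[1]/q[2]+c["cy"])
        u=min(max(u,65),575);w=min(max(w,65),415);P.append(cv2.resize(c["img"][w-65:w+65,u-65:u+65],None,fx=3,fy=3,interpolation=cv2.INTER_CUBIC))
    if view: cv2.imwrite("pics/"+name,np.hstack(P))
    plan([])
E
python3 -c "
from v import *
look('pv0.png',True)"
```

```text
scene blue 38 [[0.783, -0.119, 0.211], [0.788, -0.098, 0.218], [0.796, -0.076, 0.236]]
scene white 2648 [[0.746, -0.137, -0.755], [0.802, -0.098, -0.0], [0.843, -0.049, 0.218]]
side blue 271 [[0.737, -0.115, 0.188], [0.742, -0.102, 0.209], [0.76, -0.08, 0.222]]
side white 713 [[0.764, -0.14, -0.003], [0.834, -0.111, 0.002], [0.86, -0.051, 0.221]]
t 19.65 tcp [ 0.7836 -0.0932  0.2061] yaw 0.8 q [ 0.13  0.57  0.25 -0.   -1.24  1.46] w 0.0470 gf 62.3 F [ 0.4 -0.1 -0.8]
```

View pics/pv0.png

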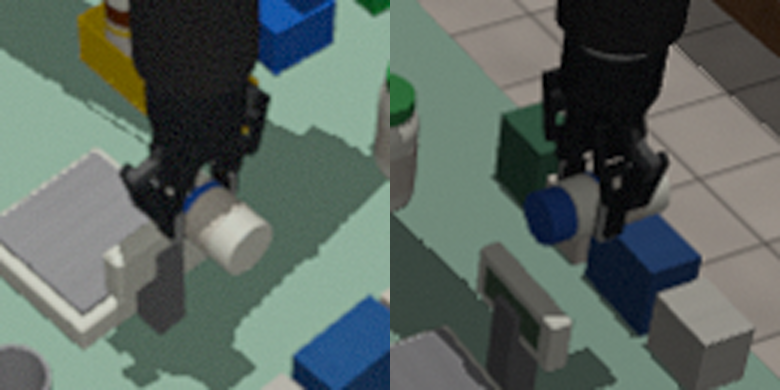

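The bottle is held level, with the cap at (550,215) in the right half, just over the display head at (520,305). I pivot it on the head's edge.

Emit:
jog_arm(
  steps="-0.003 0 0.05 0 -1; 0 0 0.036 0 -1; 0 0 0 0 -1; 0.005 0 0.01 0 -1; 0.005 0 0.01 0 -1; 0.002 0 0.011 0 -1; 0.002 0 0.011 0 -1; 0 0 0 0 -1",
)

```text
time: 20.65
tcp_pos: [0.7917, -0.0928, 0.1456]
ee_rot: [1.0, 0.008, 0.003, 0.001]
force: [-0.3, 0.7, 10.9]
grip_width: 0.0466
grip_force: 66.2
```

```bash
python3 -c "
from v import *
look('pv1.png')"
```

```text
scene blue 42 [[0.796, -0.113, 0.152], [0.799, -0.099, 0.157], [0.802, -0.079, 0.161]]
scene white 2216 [[0.758, -0.137, -0.756], [0.809, -0.097, -0.001], [0.849, -0.049, 0.152]]
side blue 266 [[0.743, -0.114, 0.14], [0.751, -0.101, 0.159], [0.771, -0.079, 0.172]]
side white 648 [[0.775, -0.14, -0.003], [0.842, -0.111, 0.002], [0.868, -0.05, 0.16]]
t 20.75 tcp [ 0.7916 -0.0928  0.1456] yaw 0.9 q [ 0.13  0.62  0.19  0.   -1.13  1.46] w 0.0469 gf 66.1 F [-0.8  0.2 11.6]
```

Emit:
jog_arm(
  steps="-0.003 0 0.011 0 -1; -0.003 0 0.011 0 -1; -0.004 0 0.01 0 -1; -0.005 0 0.01 0 -1; 0 0 0 0 -1",
)

```text
time: 21.38
tcp_pos: [0.7912, -0.0927, 0.1284]
ee_rot: [1.0, 0.009, 0.011, 0.001]
force: [17.2, -1.1, 11.2]
grip_width: 0.0468
grip_force: 75.2
```

```bash
python3 -c "
from v import *
look('pv1.png')"
```

```text
scene blue 42 [[0.8, -0.118, 0.13], [0.804, -0.1, 0.138], [0.808, -0.077, 0.143]]
scene white 2123 [[0.758, -0.137, -0.755], [0.81, -0.097, -0.001], [0.846, -0.05, 0.134]]
side blue 284 [[0.745, -0.115, 0.138], [0.758, -0.1, 0.153], [0.78, -0.078, 0.167]]
side white 634 [[0.777, -0.14, -0.003], [0.841, -0.112, 0.002], [0.868, -0.049, 0.115]]
t 21.48 tcp [ 0.7912 -0.0927  0.1284] yaw 1.0 q [ 0.13  0.63  0.15  0.   -1.08  1.46] w 0.0474 gf 75.2 F [17.5 -1.2 11.4]
```

Emit:
jog_arm(
  steps="0.004 0 0.012 0 -1; 0.002 0 0.012 0 -1; 0 0 0.01 0 -1; 0 0 0 0 -1",
)

```text
time: 21.98
tcp_pos: [0.7921, -0.0929, 0.1099]
ee_rot: [1.0, 0.008, 0.008, 0.001]
force: [14.2, -1.8, 5.4]
grip_width: 0.0468
grip_force: 85.5
```

```bash
python3 -c "
from v import *
look('pv2.png',True)"
```

```text
scene blue 36 [[0.803, -0.116, 0.111], [0.808, -0.101, 0.117], [0.812, -0.081, 0.123]]
scene white 2003 [[0.759, -0.138, -0.756], [0.811, -0.1, -0.001], [0.847, -0.05, 0.116]]
side blue 280 [[0.751, -0.115, 0.127], [0.765, -0.1, 0.142], [0.783, -0.075, 0.156]]
side white 588 [[0.781, -0.14, -0.002], [0.837, -0.114, 0.002], [0.869, -0.057, 0.084]]
t 22.07 tcp [ 0.7922 -0.0928  0.1094] yaw 1.0 q [ 0.13  0.64  0.14  0.   -1.05  1.46] w 0.0470 gf 85.6 F [14.8 -1.5  5.7]
```

View pics/pv2.png

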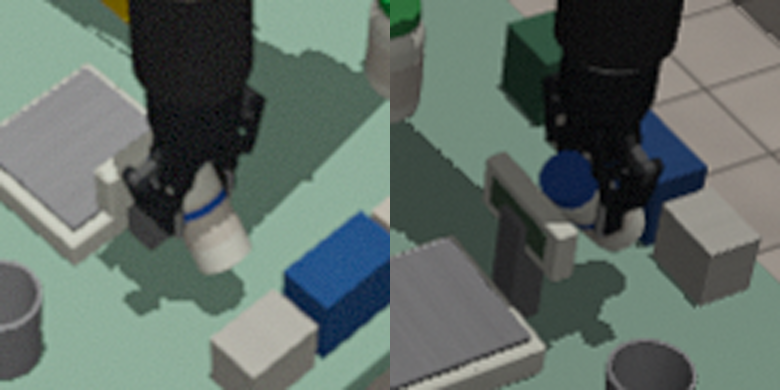

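Tilted about 46°, with the cap at (568,180) against the head's rear edge. I now push towards the robot to raise it further.

Emit:
jog_arm(
  steps="-0.01 0 0 0 -1; -0.01 0 0 0 -1; -0.01 0 0 0 -1; -0.01 0 0 0 -1; 0 0 0 0 -1",
)

```text
time: 22.7
tcp_pos: [0.7911, -0.0924, 0.1121]
ee_rot: [1.0, 0.01, 0.027, 0.001]
force: [80.1, -10.6, -26.5]
grip_width: 0.0468
grip_force: 81.9
```

```bash
python3 -c "
from v import *
look('pv3.png')"
```

```text
scene blue 40 [[0.8, -0.114, 0.111], [0.807, -0.101, 0.119], [0.812, -0.077, 0.126]]
scene white 2065 [[0.757, -0.137, -0.756], [0.81, -0.099, -0.001], [0.846, -0.049, 0.122]]
side blue 278 [[0.749, -0.116, 0.129], [0.763, -0.101, 0.144], [0.784, -0.077, 0.159]]
side white 601 [[0.785, -0.139, -0.003], [0.837, -0.114, 0.002], [0.868, -0.054, 0.089]]
t 22.80 tcp [ 0.7911 -0.0925  0.112 ] yaw 1.2 q [ 0.13  0.62  0.1   0.01 -1.    1.46] w 0.0470 gf 81.9 F [ 79.7 -10.5 -25.8]
```

The push jammed at 80 N because the cap's corner is on the plate's rear face. I back off, then rise to take contact nearer the grip.

Emit:
jog_arm(
  steps="0.03 0 0 0 -1; 0.03 0 0 0 -1; 0.005 0 -0.04 0 -1; 0 0 -0.04 0 -1; 0 0 0 0 -1",
)

```text
time: 23.42
tcp_pos: [0.7992, -0.0924, 0.147]
ee_rot: [1.0, 0.008, 0.002, -0.0]
force: [-0.0, -0.9, -1.0]
grip_width: 0.0472
grip_force: 84.3
```

```bash
python3 -c "
from v import *
look('pv3.png')
plan([(.781,-.0925,.145,1,-1),(.781,-.0925,.134,1,-1)])"
```

```text
scene blue 55 [[0.809, -0.115, 0.071], [0.816, -0.092, 0.152], [0.877, -0.047, 0.157]]
scene white 2116 [[0.764, -0.137, -0.756], [0.813, -0.097, -0.001], [0.855, -0.049, 0.151]]
side blue 314 [[0.757, -0.115, 0.049], [0.773, -0.099, 0.177], [0.876, -0.075, 0.192]]
side white 641 [[0.787, -0.139, -0.002], [0.845, -0.108, 0.002], [0.873, -0.048, 0.123]]
t 23.52 tcp [ 0.7977 -0.0923  0.1442] yaw 0.8 q [ 0.13  0.64  0.21 -0.   -1.15  1.46] w 0.0468 gf 84.3 F [-0.9  0.9 -0.7]
t 23.52 tcp [ 0.7977 -0.0923  0.1442] yaw 0.8 q [ 0.13  0.64  0.21 -0.   -1.15  1.46] w 0.0468 gf 84.3 F [-0.9  0.9 -0.7]
1 -0.0333 -0 -0.0016 -0.023 -1
1 0 0 0.022 -0 -1
```

Emit:
jog_arm(
  steps="0 0 -0.032 0 -1; -0.037 0 0 0 -1; 0 0 0.02 0 -1; 0 0 0.02 0 -1; 0 0 0.02 0 -1; -0.004 0 0.014 0 -1; -0.004 0 0.01 0 -1; 0 0 0 0 -1",
)

```text
time: 24.52
tcp_pos: [0.7818, -0.0931, 0.1237]
ee_rot: [1.0, 0.009, 0.007, 0.001]
force: [11.3, -1.3, 15.2]
grip_width: 0.0471
grip_force: 86.6
```

```bash
python3 -c "
from v import *
look('pv3.png')"
```

```text
scene blue 39 [[0.792, -0.116, 0.124], [0.798, -0.101, 0.131], [0.801, -0.081, 0.135]]
scene white 2287 [[0.747, -0.139, -0.755], [0.802, -0.1, -0.001], [0.842, -0.05, 0.128]]
side blue 283 [[0.74, -0.116, 0.141], [0.755, -0.102, 0.157], [0.772, -0.076, 0.17]]
side white 649 [[0.747, -0.141, -0.002], [0.829, -0.114, 0.002], [0.858, -0.056, 0.127]]
t 24.62 tcp [ 0.7818 -0.0931  0.1236] yaw 1.0 q [ 0.13  0.62  0.13  0.   -1.07  1.46] w 0.0468 gf 86.6 F [10.9 -1.3 14.2]
```

Emit:
jog_arm(
  steps="-0.006 0 0.01 0 -1; -0.006 0 0.01 0 -1; -0.008 0 0.008 0 -1; 0 0 0 0 -1",
)

```text
time: 25.12
tcp_pos: [0.7808, -0.0932, 0.1187]
ee_rot: [1.0, 0.01, 0.018, 0.002]
force: [23.5, -0.5, 36.4]
grip_width: 0.0469
grip_force: 93.0
```

```bash
python3 -c "
from v import *
look('pv3.png')"
```

```text
scene blue 43 [[0.788, -0.115, 0.117], [0.797, -0.101, 0.125], [0.802, -0.08, 0.179]]
scene white 2271 [[0.747, -0.139, -0.755], [0.802, -0.1, -0.001], [0.842, -0.05, 0.128]]
side blue 277 [[0.742, -0.117, 0.137], [0.756, -0.101, 0.155], [0.771, -0.076, 0.168]]
side white 648 [[0.744, -0.141, -0.003], [0.824, -0.114, 0.002], [0.858, -0.061, 0.13]]
t 25.23 tcp [ 0.7809 -0.0932  0.1187] yaw 1.2 q [ 0.13  0.61  0.1   0.01 -1.02  1.45] w 0.0466 gf 93.0 F [23.4 -0.1 36. ]
```

Emit:
jog_arm(
  steps="0.01 0 -0.03 0 -1; 0.01 0 -0.04 0 -1; 0 0 -0.04 0 -1; 0 0 0 0 -1",
)

```text
time: 25.72
tcp_pos: [0.776, -0.0928, 0.1605]
ee_rot: [1.0, 0.007, 0.001, 0.0]
force: [0.4, -0.7, -1.1]
grip_width: 0.0471
grip_force: 89.3
```

```bash
python3 - <<'E'
from m import *
from plan import *
s=read_state();c=capture("wrist");T=c["tool_from_camera"];M=np.linalg.inv(T);c["R"]=M[:3,:3];c["t"]=M[:3,3]
p=cloud(c);cv2.imwrite("pics/w3.png",c["img"]);np.save("w3.npy",p)
h,sa,v=cv2.split(cv2.cvtColor(c["img"],cv2.COLOR_BGR2HSV));x,y,z=np.moveaxis(p,2,0)
near=(abs(x)<.08)&(abs(y)<.025)&(z<.09)&(c["range_z"]>0)
b=near&(h>100)&(h<130)&(sa>110)&(v>40);w=near&(v>110)&(sa<60)
for n,m in(("blue",b),("white",w)):
    if m.sum(): print(n,m.sum(),np.percentile(p[m],[1,50,99],axis=0).round(4).tolist())
m=(b|w)&(abs(y)<.004);q=p[m];o=np.argsort(q[:,0]);q=q[o]
print(np.c_[q[::max(1,len(q)//30)]].round(4).tolist())
plan([])
E
```

```text
blue 4879 [[-0.0083, -0.0223, -0.0481], [0.0017, -0.0009, -0.0276], [0.0225, 0.0207, 0.0025]]
white 17121 [[-0.005, -0.022, -0.0294], [0.0164, -0.0009, -0.0083], [0.047, 0.0206, 0.0409]]
[[-0.0027, -0.0015, -0.0357], [-0.0008, -0.0003, -0.0366], [-0.0, 0.003, -0.0338], [0.0009, -0.0012, -0.0318], [0.0019, 0.0003, -0.0312], [0.0033, 0.0031, -0.0289], [0.0054, -0.0024, -0.0292], [0.0065, 0.0038, -0.0262], [0.0076, -0.0034, -0.0257], [0.0086, -0.0009, -0.0261], [0.0097, 0.0023, -0.0245], [0.0108, 0.0014, -0.0189], [0.012, -0.0012, -0.019], [0.0133, 0.0001, -0.0174], [0.0147, -0.0033, -0.0139], [0.0163, 0.0022, -0.0119], [0.0177, -0.0033, -0.0103], [0.0195, -0.003, -0.0084], [0.0211, 0.0034, -0.0061], [0.0227, 0.0035, -0.002], [0.0245, -0.002, 0.0024], [0.0263, -0.0001, 0.004], [0.0282, 0.0037, 0.0064], [0.0303, -0.0017, 0.0086], [0.0325, 0.0011, 0.0121], [0.0347, -0.0033, 0.0156], [0.0372, 0.0033, 0.0205], [0.0397, 0.0004, 0.0244], [0.0425, 0.0013, 0.0296], [0.0455, -0.0022, 0.0323], [0.0489, 0.0019, 0.0393]]
t 25.77 tcp [ 0.7753 -0.0927  0.1591] yaw 0.8 q [ 0.13  0.59  0.16 -0.   -1.14  1.46] w 0.0472 gf 89.3 F [-0.2  0.8 -0.9]
```

View pics/w3.png

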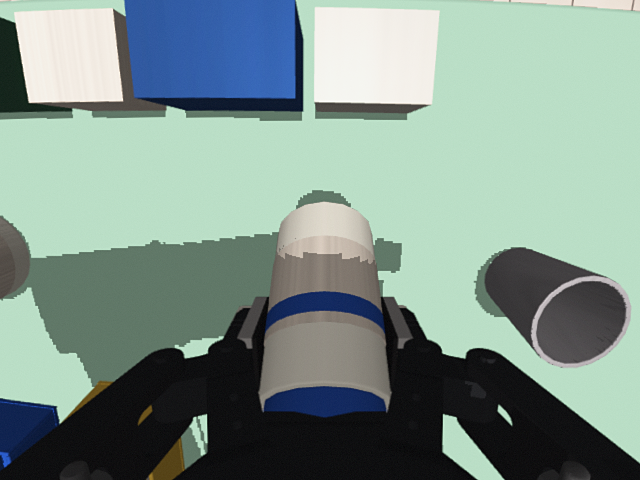

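The tool-frame depths show a tilt of about 57°, gripped 55 mm from the base, so the cap corner (about 54.6 mm radius) meets the palm. In the picture the bottle leans between the fingers at (325,300), its cap hidden by the palm at (325,400). I'll lay it down in the free area and regrip nearer the cap.

```bash
python3 - <<'E'
from plan import *
plan([(.775,-.093,.21,1,-1),(.65,-.25,.21,1,-1),(.65,-.25,.072,1,-1)],.055)
E
```

```text
t 25.77 tcp [ 0.7753 -0.0927  0.1591] yaw 0.8 q [ 0.13  0.59  0.16 -0.   -1.14  1.46] w 0.0472 gf 89.3 F [-0.2  0.8 -0.9]
1 -0.0005 0.0006 -0.1018 -0.023 -1
4 -0.0639 0.0774 -0 -0 -1; -0.0639 0.0774 -0 -0 -1; -0.0639 0.0774 -0 -0 -1; -0.0639 0.0774 -0 -0 -1
3 0 0 0.092 -0 -1; 0 0 0.092 -0 -1; 0 0 0.092 -0 -1
```

Emit:
jog_arm(
  steps="0 0 -0.1 0 -1; -0.064 0.077 0 0 -1; -0.064 0.077 0 0 -1; -0.064 0.077 0 0 -1; -0.064 0.077 0 0 -1; 0 0 0.092 0 -1; 0 0 0.092 0 -1; 0 0 0.09 0 -1",
)

```text
time: 26.78
tcp_pos: [0.6483, -0.2487, 0.0696]
ee_rot: [1.0, 0.007, -0.001, -0.0]
force: [0.7, 0.5, -1.2]
grip_width: 0.047
grip_force: 89.4
```

Emit:
jog_arm(
  steps="-0.008 0 0.012 0 -1; -0.018 0 0.008 0 -1; -0.018 0 0.008 0 -1; -0.018 0 0.01 0 -1; -0.014 0 0.014 0 -1; -0.012 0 0.016 0 -1; -0.01 0 0.015 0 -1; 0 0 0 0 -1",
)

```text
time: 27.78
tcp_pos: [0.6009, -0.2506, 0.0333]
ee_rot: [1.0, 0.008, 0.001, 0.001]
force: [-8.1, -2.4, 22.1]
grip_width: 0.0467
grip_force: 89.3
```

```bash
cat > tilt.py <<'E'
from m import *
from plan import *
def tilt():
    s=read_state();c=capture("wrist");M=np.linalg.inv(c["tool_from_camera"]);c["R"]=M[:3,:3];c["t"]=M[:3,3]
    p=cloud(c);h,sa,v=cv2.split(cv2.cvtColor(c["img"],cv2.COLOR_BGR2HSV));x,y,z=np.moveaxis(p,2,0)
    near=(x>0)&(x<.12)&(abs(y)<.005)&(z<min(.07,s["tcp_pos"][2]-.008))&(c["range_z"]>0)&(((v>90)&(sa<80)))
    q=p[near]
    if len(q)<30: print("few",len(q)); return
    d=cv2.fitLine(q[:,[0,2]].astype(np.float32),cv2.DIST_HUBER,0,.001,.001).ravel();d=d*np.sign(d[0])
    print("tilt %.1f"%np.degrees(np.arctan2(d[1],d[0])),"n",len(q),"far end",np.percentile((q[:,[0,2]]-d[2:])@d[:2],[1,99]).round(4),"pt",d[2:].round(4))
    plan([])
E
python3 -c "
from tilt import *
tilt()"
```

```text
tilt 14.2 n 5291 far end [-0.0318  0.0273] pt [ 0.0315 -0.0189]
t 27.82 tcp [ 0.6009 -0.2507  0.0334] yaw 0.9 q [-0.1   0.53 -0.29  0.   -0.75  1.68] w 0.0471 gf 89.3 F [-8.  -2.5 22.4]
```

Emit:
jog_arm(
  steps="-0.01 0 0.006 0 -1; 0 0 0 0 0.3; 0 0 0 0 1; 0 0 0 0 1; 0 0 -0.08 0 1; 0 0 -0.09 0 1; 0 0 -0.09 0 1; 0 0 0 0 1",
)

```text
time: 28.82
tcp_pos: [0.5977, -0.2498, 0.1614]
ee_rot: [1.0, 0.008, 0.003, 0.001]
force: [-0.7, 0.5, -1.0]
grip_width: 0.0857
grip_force: 0.0
```

```bash
cat > lay.py <<'E'
from m import *
from plan import *
s=read_state();c=addwrist(capture("wrist"),s);p=cloud(c);x,y,z=np.moveaxis(p,2,0)
h,sa,v=cv2.split(cv2.cvtColor(c["img"],cv2.COLOR_BGR2HSV))
m=(x>.48)&(x<.70)&(y>-.31)&(y<-.19)&(z>.038)&(z<.07);a=p[m];print(cv2.minAreaRect((a[:,:2]*1000).astype(np.float32)),np.percentile(a[:,2],[50,99]),len(a))
b=m&(h>100)&(h<130)&(sa>110);print("blue x",np.percentile(p[b],[1,50,99],axis=0).round(4).tolist())
for xx in np.arange(.50,.70,.02):
    k=a[abs(a[:,0]-xx)<.004]
    if len(k)>5: print(xx.round(2),np.percentile(k[:,1],[2,98]).round(4),k[:,2].max().round(4))
plan([])
E
python3 lay.py
```

```text
((595.2008666992188, -249.45547485351562), (105.28120422363281, 40.7615966796875), 0.6876258254051208) [0.04568464 0.04923724] 7120
blue x [[0.5435, -0.2681, 0.0383], [0.559, -0.2497, 0.0447], [0.5973, -0.2306, 0.049]]
0.54 [-0.2652 -0.234 ] 0.0458
0.56 [-0.2663 -0.2341] 0.0477
0.58 [-0.2685 -0.2319] 0.0499
0.6 [-0.2687 -0.2306] 0.0497
0.62 [-0.2684 -0.2304] 0.0502
0.64 [-0.2672 -0.2306] 0.0497
t 28.88 tcp [ 0.5964 -0.2494  0.1589] yaw 0.9 q [-0.09  0.38 -0.18 -0.   -1.    1.68] w 0.0856 gf 0.0 F [-0.2  0.9 -0.3]
```

Emit:
jog_arm(
  steps="-0.034 0 0.06 0 1; 0 0 0.08 0 1; 0 0 0.09 0 1; 0 0 0.022 0 1; 0 0 0 0 1; 0 0 0 0 0; 0 0 0 0 -1; 0 0 0 0 -1",
)

```text
time: 29.88
tcp_pos: [0.5796, -0.2498, 0.0332]
ee_rot: [1.0, 0.008, 0.001, 0.0]
force: [-0.3, 0.8, 5.5]
grip_width: 0.047
grip_force: 61.4
```

Emit:
jog_arm(
  steps="0 0 0 0 -1; 0 0 -0.07 0 -1; 0 0 -0.1 0 -1; 0 0 -0.1 0 -1; 0 0 -0.09 0 -1; 0 0 0 0 -1",
)

```text
time: 30.62
tcp_pos: [0.5806, -0.2502, 0.2169]
ee_rot: [1.0, 0.008, 0.004, 0.001]
force: [0.0, 0.5, -1.4]
grip_width: 0.0468
grip_force: 62.2
```

```bash
python3 - <<'E'
from tilt import *
tilt()
plan([(.78,-.093,.205,1,-1)],.055)
E
```

```text
tilt 0.7 n 5744 far end [-0.0475  0.0202] pt [ 0.0483 -0.0145]
t 30.68 tcp [ 0.5794 -0.2497  0.2141] yaw 0.8 q [-0.1   0.31 -0.15 -0.   -1.1   1.68] w 0.0469 gf 62.2 F [-0.2 -0.3 -1.8]
t 30.68 tcp [ 0.5794 -0.2497  0.2141] yaw 0.8 q [-0.1   0.31 -0.15 -0.   -1.1   1.68] w 0.0469 gf 62.2 F [-0.2 -0.3 -1.8]
5 0.0812 -0.0615 0.0036 -0.004 -1; 0.0812 -0.0614 0.0036 -0.004 -1; 0.0812 -0.0614 0.0036 -0.004 -1; 0.0813 -0.0614 0.0036 -0.004 -1; 0.0813 -0.0613 0.0036 -0.004 -1
```

Emit:
jog_arm(
  steps="0.079 -0.061 0.004 0 -1; 0.079 -0.061 0.004 0 -1; 0.078 -0.061 0.004 0 -1; 0.078 -0.061 0.004 0 -1; 0.074 -0.061 0.004 0 -1; 0 0 0.06 0 -1; 0 0 0.03 0 -1; 0 0 0.01 0 -1",
)

```text
time: 31.68
tcp_pos: [0.773, -0.0929, 0.1548]
ee_rot: [1.0, 0.008, 0.004, -0.0]
force: [1.0, 8.9, 23.3]
grip_width: 0.047
grip_force: 67.3
```

Emit:
jog_arm(
  steps="0.004 0 0.01 0 -1; 0.004 0 0.01 0 -1; 0.001 0 0.009 0 -1; 0.001 0 0.009 0 -1; 0 0 0.01 0 -1; -0.002 0 0.01 0 -1; 0 0 0 0 -1",
)

```text
time: 32.55
tcp_pos: [0.7801, -0.0933, 0.1286]
ee_rot: [1.0, 0.008, 0.008, 0.0]
force: [9.2, 5.7, 17.1]
grip_width: 0.047
grip_force: 80.9
```

```bash
python3 -c "
from tilt import *
tilt()"
```

```text
tilt 45.9 n 5161 far end [-0.0415  0.1032] pt [0.0338 0.0061]
t 32.60 tcp [ 0.7802 -0.0933  0.1286] yaw 1.0 q [ 0.13  0.61  0.13  0.   -1.07  1.46] w 0.0472 gf 80.9 F [10.4  5.6 16.5]
```

Emit:
jog_arm(
  steps="-0.004 0 0.009 0 -1; -0.004 0 0.009 0 -1; -0.006 0 0.009 0 -1; -0.008 0 0.008 0 -1; 0 0 0 0 -1",
)

```text
time: 33.22
tcp_pos: [0.775, -0.0936, 0.1144]
ee_rot: [1.0, 0.009, 0.014, 0.001]
force: [24.5, 4.0, 17.9]
grip_width: 0.0471
grip_force: 86.1
```

```bash
python3 -c "
from tilt import *
tilt()"
```

```text
tilt 37.1 n 4295 far end [-0.0631  0.068 ] pt [0.0597 0.0235]
t 33.27 tcp [ 0.7749 -0.0936  0.1144] yaw 1.1 q [ 0.13  0.61  0.09  0.01 -1.02  1.46] w 0.0469 gf 86.5 F [23.2  4.4 19.3]
```

```bash
sed -i 's/(x<.12)/(x<.05)/; s/min(.07,/min(.055,/' tilt.py; python3 -c "
from tilt import *
tilt()"
```

```text
tilt 67.9 n 3219 far end [-0.0295  0.0514] pt [0.0272 0.0052]
t 33.33 tcp [ 0.7749 -0.0936  0.1144] yaw 1.1 q [ 0.13  0.61  0.09  0.01 -1.02  1.46] w 0.0470 gf 86.5 F [24.   3.8 19.4]
```

Now at 68°. I continue a little further.

Emit:
jog_arm(
  steps="-0.008 0 0.008 0 -1; -0.008 0 0.007 0 -1; -0.008 0 0.006 0 -1; 0 0 0 0 -1",
)

```text
time: 33.83
tcp_pos: [0.769, -0.0937, 0.1071]
ee_rot: [1.0, 0.01, 0.02, 0.001]
force: [35.9, 2.7, 20.0]
grip_width: 0.0473
grip_force: 90.5
```

```bash
python3 -c "
from tilt import *
tilt()"
```

```text
tilt 80.8 n 2075 far end [-0.0275  0.0457] pt [0.028  0.0084]
t 33.88 tcp [ 0.769  -0.0937  0.1072] yaw 1.2 q [ 0.13  0.6   0.05  0.01 -0.98  1.45] w 0.0466 gf 90.5 F [36.9  2.3 21.2]
```

Emit:
jog_arm(
  steps="0.04 0 0 0 -1; 0.02 0 -0.05 0 -1; 0 0 -0.1 0 -1; 0 0 -0.1 0 -1; 0 0 -0.02 0 -1; 0 0 0 0 -1",
)

```text
time: 34.62
tcp_pos: [0.7809, -0.0944, 0.2293]
ee_rot: [1.0, 0.007, 0.0, -0.0]
force: [-0.8, -0.0, -2.0]
grip_width: 0.0472
grip_force: 87.7
```

```bash
python3 -c "
from tilt import *
tilt()
plan([(.642,-.0935,.235,1,-1),(.642,-.0935,.128,1,-1)],.05)"
```

```text
tilt 79.9 n 2135 far end [-0.0239  0.0493] pt [0.0272 0.0047]
t 34.67 tcp [ 0.7804 -0.0943  0.2278] yaw 0.8 q [ 0.13  0.56  0.27 -0.   -1.28  1.46] w 0.0469 gf 87.7 F [-0.  -0.3 -1.2]
t 34.67 tcp [ 0.7804 -0.0943  0.2278] yaw 0.8 q [ 0.13  0.56  0.27 -0.   -1.28  1.46] w 0.0469 gf 87.7 F [-0.  -0.3 -1.2]
3 -0.0922 -0.0018 -0.0048 -0.009 -1; -0.0922 -0.0019 -0.0048 -0.009 -1; -0.0922 -0.002 -0.0048 -0.009 -1
3 0 0 0.0713 -0 -1; 0 0 0.0713 -0 -1; 0 0 0.0713 -0 -1
```

Emit:
jog_arm(
  steps="-0.092 -0.002 -0.006 0 -1; -0.092 -0.002 -0.004 0 -1; -0.092 -0.002 0 0 -1; 0 0 0.07 0 -1; 0 0 0.07 0 -1; 0 0 0.07 0 -1; 0 0 0 0 -1",
)

```text
time: 35.55
tcp_pos: [0.64, -0.0935, 0.1246]
ee_rot: [1.0, 0.007, -0.005, 0.0]
force: [0.7, -0.6, 0.4]
grip_width: 0.0467
grip_force: 87.7
```

Emit:
jog_arm(
  steps="0 0 0.008 0 -1; 0 0 0.008 0 -1; 0.004 0 0.006 0 -1; 0 0 0 0 -1",
)

```text
time: 36.05
tcp_pos: [0.6455, -0.0931, 0.1186]
ee_rot: [1.0, 0.007, 0.0, -0.0]
force: [0.4, -0.1, 0.1]
grip_width: 0.0469
grip_force: 87.7
```

```bash
python3 -c "
from tilt import *
tilt()"
```

```text
tilt 79.9 n 2126 far end [-0.0269  0.0461] pt [0.0277 0.0076]
t 36.10 tcp [ 0.6455 -0.0931  0.1186] yaw 0.8 q [ 0.16  0.43 -0.21  0.   -0.93  1.43] w 0.0468 gf 87.7 F [-0.  -1.1 -0.7]
```

Emit:
jog_arm(
  steps="0 0 0.006 0 -1; 0 0 0.006 0 -1; 0 0 0.006 0 -1; 0 0 0 0 -1",
)

```text
time: 36.6
tcp_pos: [0.6458, -0.0931, 0.1109]
ee_rot: [1.0, 0.008, 0.001, 0.0]
force: [-3.1, 0.9, 9.7]
grip_width: 0.0468
grip_force: 89.5
```

```bash
python3 -c "
from tilt import *
tilt()"
```

```text
tilt 80.5 n 2093 far end [-0.0299  0.0434] pt [0.0282 0.0106]
t 36.65 tcp [ 0.6458 -0.0931  0.1109] yaw 0.9 q [ 0.16  0.44 -0.22  0.   -0.91  1.43] w 0.0471 gf 89.5 F [-2.5  1.5 10. ]
```

Emit:
jog_arm(
  steps="0.004 0 0.006 0 -1; 0.004 0 0.006 0 -1; 0.004 0 0.006 0 -1; 0 0 0 0 -1",
)

```text
time: 37.15
tcp_pos: [0.6568, -0.093, 0.1078]
ee_rot: [1.0, 0.009, 0.006, 0.001]
force: [-2.7, 3.3, 33.8]
grip_width: 0.0468
grip_force: 91.5
```

```bash
python3 -c "
from tilt import *
tilt()"
```

```text
tilt 89.3 n 1344 far end [-0.0193  0.0508] pt [0.0251 0.0031]
t 37.20 tcp [ 0.6568 -0.093   0.1078] yaw 1.0 q [ 0.15  0.45 -0.21  0.   -0.9   1.43] w 0.0470 gf 92.4 F [-1.5  2.  34.6]
```

Emit:
jog_arm(
  steps="0 0 -0.02 0 -1; -0.03 0 -0.006 0 -1; 0 0 0 0 -1; 0 0 0.008 0 -1; 0 0 0.004 0 -1; 0 0 0 0 -1",
)

```text
time: 37.95
tcp_pos: [0.6362, -0.0933, 0.1078]
ee_rot: [1.0, 0.008, -0.0, 0.0]
force: [-3.8, 2.0, 10.3]
grip_width: 0.0469
grip_force: 89.9
```

```bash
python3 -c "
from tilt import *
tilt()"
```

```text
tilt 88.8 n 1482 far end [-0.0271  0.0428] pt [0.0252 0.0109]
t 38.00 tcp [ 0.6361 -0.0933  0.1078] yaw 0.9 q [ 0.16  0.43 -0.24  0.   -0.9   1.43] w 0.0473 gf 90.0 F [-3.4  2.5  9.7]
```

Emit:
jog_arm(
  steps="0 0 -0.012 0 -1; 0.012 0 0 0 -1; 0 0 0 0 -1; 0 0 0.008 0 -1; 0 0 0.002 0 -1; 0 0 0 0 -1",
)

```text
time: 38.75
tcp_pos: [0.6421, -0.0932, 0.1081]
ee_rot: [1.0, 0.007, -0.0, 0.0]
force: [-0.3, -0.5, -0.7]
grip_width: 0.0471
grip_force: 88.3
```

Emit:
jog_arm(
  steps="0 0 0.003 0 -1; 0 0 0 0 -0.2; 0 0 0 0 0.5; 0 0 0 0 1; 0 0 0 0 1; 0 0 -0.04 0 1; 0 0 0 0 1; 0 0 0 0 1",
)

```text
time: 39.75
tcp_pos: [0.6421, -0.0931, 0.1264]
ee_rot: [1.0, 0.007, -0.0, -0.0]
force: [-1.2, 0.1, -0.4]
grip_width: 0.0859
grip_force: 0.0
```

```bash
python3 - <<'E'
from m import *
from plan import *
def chk(nm,p,c):
    x,y,z=np.moveaxis(p,2,0);h,sa,v=cv2.split(cv2.cvtColor(c["img"],cv2.COLOR_BGR2HSV))
    m=(x>.58)&(x<.70)&(y>-.16)&(y<-.03)&(z>.1)&(z<.17)&(h>100)&(h<130)&(sa>110)
    if m.sum()>5: print(nm,m.sum(),np.percentile(p[m],[2,50,98],axis=0).round(4).tolist())
s=read_state();c=addwrist(capture("wrist"),s);chk("wrist",cloud(c),c)
for n in("scene","side"): c=capture(n);chk(n,cloud(c),c)
plan([])
E
```

```text
wrist 13182 [[0.6264, -0.1115, 0.127], [0.6502, -0.0923, 0.1449], [0.6662, -0.0731, 0.1461]]
scene 212 [[0.6336, -0.116, 0.1255], [0.6523, -0.0981, 0.1438], [0.6681, -0.0752, 0.1501]]
side 195 [[0.6238, -0.1378, 0.1155], [0.6351, -0.1012, 0.1447], [0.6627, -0.0664, 0.1618]]
t 39.90 tcp [ 0.6419 -0.0932  0.1261] yaw 0.8 q [ 0.16  0.42 -0.21 -0.   -0.94  1.43] w 0.0855 gf 0.0 F [0.5 0.1 0.3]
```

Emit:
jog_arm(
  steps="0.003 0 -0.003 0 1; 0 0 0 0 1; 0 0 0 0 1; 0 0 0 0 1; 0 0 0 0 1; 0 0 0 0 1; 0 0 0 0 1; 0 0 0 0 1",
)

```text
time: 40.9
tcp_pos: [0.6438, -0.0932, 0.1283]
ee_rot: [1.0, 0.007, 0.0, 0.0]
force: [1.0, 0.2, 0.5]
grip_width: 0.0855
grip_force: 0.0
```

Emit:
jog_arm(
  steps="0 0 0 0 1; 0 0 0 0 0; 0 0 0 0 -1; 0 0 0 0 -1; 0 0 0 0 -1; 0 0 0 0 -1",
)

```text
time: 41.65
tcp_pos: [0.6442, -0.0931, 0.1288]
ee_rot: [1.0, 0.007, 0.001, 0.0]
force: [0.6, -0.2, 2.2]
grip_width: 0.0463
grip_force: 61.9
```

```bash
python3 - <<'E'
from plan import *
# blue lane: centre (.5083,.2265), yaw -5.5; target at +23 mm
plan([(.6435,-.093,.255,1,-1),(.5312,.2245,.255,-5.5,-1),(.5312,.2245,.1,-5.5,-1)],.05)
E
```

```text
t 41.65 tcp [ 0.6442 -0.0931  0.1288] yaw 0.9 q [ 0.16  0.42 -0.2   0.   -0.95  1.43] w 0.0463 gf 61.9 F [ 0.6 -0.2  2.2]
3 -0.0005 -0.0001 -0.0841 -0.007 -1; -0.0005 -0.0001 -0.0841 -0.007 -1; -0.0005 -0.0001 -0.0841 -0.007 -1
7 -0.0305 -0.0913 -0 0.135 -1; -0.032 -0.0908 -0 0.135 -1; -0.0334 -0.0902 -0 0.135 -1; -0.0349 -0.0897 -0 0.135 -1; -0.0363 -0.0891 -0 0.135 -1; -0.0378 -0.0885 -0 0.135 -1; -0.0392 -0.0879 -0 0.135 -1
4 0 -0 0.0775 -0 -1; 0 -0 0.0775 -0 -1; 0 -0 0.0775 -0 -1; 0 -0 0.0775 -0 -1
```

Emit:
jog_arm(
  steps="0 0 -0.084 0 -1; 0 0 -0.084 0 -1; 0 0 -0.084 0 -1; -0.03 -0.091 0 0.13 -1; -0.032 -0.091 0 0.13 -1; -0.034 -0.09 0 0.14 -1; -0.035 -0.09 0 0.14 -1; -0.036 -0.089 0 0.13 -1",
)

```text
time: 42.65
tcp_pos: [0.563, 0.135, 0.2537]
ee_rot: [0.999, -0.033, -0.001, 0.0]
force: [0.8, 0.5, -1.0]
grip_width: 0.0464
grip_force: 61.9
```

Emit:
jog_arm(
  steps="-0.038 -0.088 0 0.13 -1; -0.039 -0.088 0 0.13 -1; 0 0 0 0 -1; 0 0 0 0 -1",
)

```text
time: 43.15
tcp_pos: [0.5318, 0.2242, 0.2538]
ee_rot: [0.999, -0.048, -0.0, 0.0]
force: [0.2, -0.2, -0.5]
grip_width: 0.0463
grip_force: 62.0
```

```bash
python3 - <<'E'
from m import *
from plan import *
s=read_state();c=addwrist(capture("wrist"),s);table(c,cloud(c))
plan([(.5312,.2255,.1,-5.5,-1)],.05)
E
```

```text
green ctr 517.5 358.0 size 76.1 179.3 ang 83.6 z 59.4 n 1677
blue ctr 548.6 224.2 size 75.6 99.2 ang 84.7 z 59.8 n 1208
yellow ctr 536.3 93.8 size 76.4 178.3 ang 88.3 z 59.4 n 2396
carton_new None
carton_old ctr 458.6 362.0 size 51.0 37.8 ang 82.4 z 103.9 n 2148
amber_new None
amber_old ctr 479.9 96.9 size 43.3 43.1 ang 40.4 z 109.0 n 2025
white_old None
display None
white_top None
white_all None
pan ctr 640.0 -52.3 size 121.6 62.6 ang 1.7 z 40.0 n 7690
t 43.20 tcp [0.5321 0.2238 0.2539] yaw -5.6 q [ 0.74  0.2  -0.21 -0.   -1.16  0.74] w 0.0463 gf 62.0 F [ 0.4  0.1 -0.9]
4 -0.0005 -0.0008 0.0769 -0.002 -1; -0.0005 -0.0008 0.0769 -0.002 -1; -0.0005 -0.0008 0.0769 -0.002 -1; -0.0005 -0.0008 0.0769 -0.002 -1
```

Emit:
jog_arm(
  steps="0 -0.002 0.08 0 -1; 0 -0.002 0.08 0 -1; 0 0 0.08 0 -1; 0 0 0.06 0 -1; 0 0 0.015 0 -1; 0 0 0.002 0 -1; 0 0 0 0 -1",
)

```text
time: 44.08
tcp_pos: [0.5332, 0.2266, 0.0971]
ee_rot: [0.999, -0.048, 0.001, -0.001]
force: [0.0, 0.6, -0.2]
grip_width: 0.0461
grip_force: 62.0
```

Emit:
jog_arm(
  steps="0 0 0.004 0 -1; 0 0 0.003 0 -1; 0 0 0.002 0 -1; 0 0 0 0 -1",
)

```text
time: 44.58
tcp_pos: [0.5328, 0.2266, 0.0927]
ee_rot: [0.999, -0.048, 0.001, -0.0]
force: [-3.0, -0.3, 9.2]
grip_width: 0.0463
grip_force: 63.0
```

Emit:
jog_arm(
  steps="0 0 -0.002 0 -1; 0 0 0 0 0.2; 0 0 0 0 0.5; 0 0 0 0 0.5; 0 0 -0.06 0 0.5; 0 0 -0.09 0 0.5; 0 0 -0.09 0 1; 0 0 -0.08 0 1",
)

```text
time: 45.58
tcp_pos: [0.5324, 0.2263, 0.254]
ee_rot: [0.999, -0.048, 0.0, -0.0]
force: [0.4, 0.8, -0.4]
grip_width: 0.0855
grip_force: 0.0
```

```bash
python3 - <<'E'
from m import *
from plan import *
s=read_state();c=addwrist(capture("wrist"),s);p=cloud(c);x,y,z=np.moveaxis(p,2,0)
for n,b in(("white",(.49,.59,.18,.27)),("amber",(.51,.62,.05,.13)),("carton",(.5,.6,.3,.41))):
    m=(x>b[0])&(x<b[1])&(y>b[2])&(y<b[3])&(z>.1)&(z<.125);a=p[m]
    if len(a): print(n,cv2.minAreaRect((a[:,:2]*1000).astype(np.float32)),np.percentile(a[:,2],[5,50,95]).round(4))
cv2.imwrite("pics/end.png",c["img"])
for n in("scene",):
    c=capture(n);cv2.imwrite("pics/end_s.png",c["img"]);table(c,cloud(c))
plan([])
E
```

```text
white ((533.644775390625, 227.17953491210938), (43.21218490600586, 42.958003997802734), 5.849493980407715) [0.1075 0.109  0.11  ]
amber ((561.1118774414062, 88.62203979492188), (43.26140213012695, 43.085609436035156), 88.55305480957031) [0.105  0.1089 0.1101]
carton ((539.455810546875, 352.88751220703125), (51.50851058959961, 36.80967712402344), 84.08735656738281) [0.1026 0.104  0.1051]
green ctr 519.6 352.4 size 80.7 182.3 ang 82.8 z 58.3 n 147
blue ctr 510.4 222.5 size 80.2 185.4 ang 86.1 z 57.7 n 136
yellow ctr 538.1 88.2 size 79.5 186.2 ang 89.3 z 58.6 n 232
carton_new None
carton_old ctr 457.4 355.5 size 51.7 40.1 ang 82.9 z 103.9 n 131
amber_new None
amber_old ctr 480.4 95.2 size 39.9 45.6 ang 48.9 z 108.5 n 136
white_old ctr 454.2 226.9 size 42.0 44.3 ang 10.0 z 109.0 n 118
display ctr 737.4 -92.8 size 111.9 26.1 ang 88.9 z 128.2 n 372
white_top None
white_all None
pan ctr 639.7 -95.7 size 119.1 145.2 ang 0.2 z 39.7 n 1444
t 45.67 tcp [0.5344 0.2275 0.2574] yaw -5.5 q [ 0.74  0.2  -0.21  0.   -1.16  0.73] w 0.0851 gf 0.0 F [-1.1  0.1  0.1]
```

View pics/end_s.png

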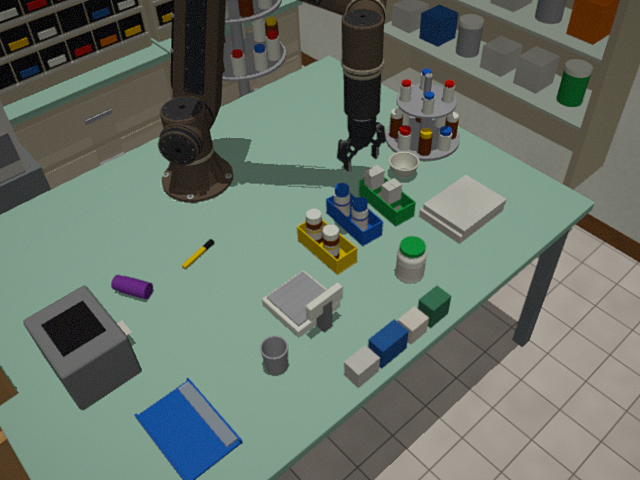

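The final view shows two upright items in each tray: yellow (323,233), blue (350,205) and green (383,185). Everything else is where it was.

```bash
python3 -c "
from cell import *
print(job_done())"
```

```text
the job is handed in; nothing more can be done
None
```

The job is handed in: amber bottle, carton and check-weighed white bottle all stand upright behind their partners at 45.7 s, though one push while standing the white bottle up jammed at about 84 N at the wrist, under the 120 N limit, and a second at about 43 N probably pressed its cap on the gripper's body, so the 40 N limit there may have been passed.

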